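# Cap the tablet jar on the dispensing stand

## Robot

A 6-joint arm with a two-finger parallel gripper is mounted at the origin on the work surface. World frame = base frame: x ahead of the robot, y to its left, z up, the work surface at z = 0. Lengths are in mm, angles in rad, forces in N, time in s.
With the tool pointing down it reaches from about 350 to 975 mm from the base axis. Payload 7.1 kg.
Tool frame: the origin (TCP) lies at the very end of the fingers, on their centre line; the grasp point (between the pads) lies 19 mm behind it; y points along the fingers, z is the direction in which the jaws open and shut, and the axes are right-handed (so a half turn about y gives the same grasp; the last joint's range is limited). The gripper opens to 88 mm and grips with 3 to 60 N. Pads are 20 mm wide; open, the fingers measure 115 mm over their backs; the gripper's body (75 mm by 178 mm) begins 61 mm behind the grasp point.
Start: joints at [-1.209, 0.423, 1.63, -0, 1.089, -0.019], TCP at [232.306, -580.206, 222.675] pointing down, gripper open.
Joint ranges: [-3, 3], [-0.9, 2.11], [0.09, 2.58], [-1.31, 4.45], [0.11, 2.69], [-2.54, 2.54]. Speed limits (rad/s): [2.39, 2.39, 3.01, 3.14, 3.14, 3.14].

## Interface

Orientations are given as a rotation vector (axis times angle).
In Python, from workcell import ctrl gives the robot as it stands.
- The arm moves only by the shell command python3 -m jog 'ROWS'. ROWS is JSON, a list of rows, each a list of 3 entries, a list of its own where there are three numbers: the opening, from 0 (shut) to 1 (fully open), then the shift along the tool's x, y, z in cm, then the turn, a rotation vector about the tool's x, y, z in rad. In form: [[claw, [dx, dy, dz], [wx, wy, wz]], ...]. A call has 1 to 8 rows; each row is the pose to reach, as a shift and turn from the pose commanded when the call began, along the tool's axes at that moment; what a row does not reach only later rows make up. A row lasts 1/10 s, in which the tool goes at most 50 mm and 8.59 degrees, less where a joint would pass 70% of its speed; a pose out of reach is approached as far as the arm can. A call with a gripper value outside its range is refused whole. The fingers move at their own pace and stop on an object; the grip force is fixed at half the most. Time passes only in rows, so rows that repeat a pose let the fingers close. It gives the time, the measured TCP pose, the force and the opening at its end, in the units of the state.
- ctrl.get_obs(): the state, without advancing time (a new reading comes with each control period).
- ctrl.get_image(name): name is "side" or "top" or "wrist"; returns a dict with "color" (480x640x3 uint8, red, green, blue), "z_map" (480x640 float32, mm along the optical axis (not along the pixel's ray), 0 where there is no reading), "fx", "fy", "cx", "cy" (pixels), "pose" (4x4, takes a point from camera to world coordinates). Camera axes: x right, y down, z forward; pixel columns grow to the right and rows downward; lengths in mm; the calibration is good to about 2 mm. A picture is of the moment at which its call begins.
- ctrl.close_job(): hands the job in, once; it reports no verdict.
The state is a dict: "t": time; "qpos": joint angles; "qvel": joint speeds; "joint_torque": joint torques, N m; "ee_pos": TCP position; "orientation": TCP orientation; "ft_force": force on the tool from outside, world axes, zero at the start; "moment": the same for the moment, N m; "width": finger opening in mm.
Only numpy, scipy, OpenCV 4.12 (cv2) and the standard library are available. Lean on these libraries where they do the work, as an engineer would, in place of code of your own. Each camera call takes 0.05 s, during which the arm holds its last target.

## Task

The tablet jar in the inclined stand has been left open: close it with its screw cap, which lies on the counter. Set the cap square on the neck and turn it backwards until you feel the thread drop in, then screw it down, fully home and tight. Leave the carton and the small bottle where they stand.

Things in the scene. Friction and masses are not known exactly. Their poses are not given: they have to be found in the camera images.
- cap_center (a point): The jar's loose cap: ribbed white plastic, 60 mm across, 21 mm high, 18.5 mm deep inside (54 mm bore), lying open side down on the counter. Point on its axis half-way up; z leaves the closed top. Near its lower edge three lugs, 120 degrees apart, stand inwards to 46 mm across. It slips slowly in the fingers if pressed along its axis with over 10 N.
- mouth (a point): Centre of the white jar's open mouth, in the plane of its rim; z = the jar's axis, out of the mouth, 31.5 degrees from vertical. Neck 44 mm wide (41 at the rim), 52 over the thread; the shoulder starts 24 mm below the rim, jar 82 mm wide, clamped fast. With the cap on the thread, its centre is 0 to 7 mm above the rim plane; screwed home, 8 mm below it.
- stand: Fixed aluminium stand with the jar in it; base plate 150 x 124 mm, origin on the counter under its middle, z up; the jar leans to its -x side. Jar thread: right-handed, three starts at unknown angles round the neck, 21 mm a turn. Turned backwards, the cap climbs 7 mm in 120 degrees, then drops 7 mm; from there 140 to 170 degrees forwards make it tight (about 0.5 N m).
- cap: The same cap again; this origin is at the centre of its open lower edge, z out of the closed top.
- carton: Bystander: small white medicine carton with a blue band, 50 x 85 x 60 mm high, loose on the counter; origin at the centre of its underside.
- vial: Bystander: small closed amber bottle, 42 mm across, 78 mm high, loose on the counter; origin at the centre of its underside.
Things that resemble listed ones, but are neither listed nor needed, are in the scene too. Of the things shaped like the cap, the white one is meant.

How it is judged:
By the outcome, as a careful person would: the job done as asked, in the order asked, and still so for the second after the job is handed in, with the robot touching nothing.
It also fails if it takes over 58 s, if anything falls off the work surface, if the arm or the gripper's body presses on something with over 40 N, if the wrist force passes 120 N, or if a joint passes its speed limit or range.

## Working session

There is one attempt and no reset: what is moved stays moved. The work goes in short steps, Python scripts to look and compute and a shell command to move; the robot and the scene stay as the last step left them, time stands still between calls to the robot, and variables do not carry over. Pictures are saved under pics/ and viewed, and the job is handed in when it is done.

```bash
mkdir -p pics; ls; python3 - <<'E'
from workcell import ctrl
import cv2,numpy as np
print(ctrl.get_obs())
for n in ["side","top","wrist"]:
    d=ctrl.get_image(n); cv2.imwrite(f"pics/{n}0.png",d["color"][:,:,::-1]); np.savez(f"{n}0.npz",**d)
    print(n,d["fx"],d["fy"],d["cx"],d["cy"],np.round(d["pose"],3).tolist())
E
```

```text
pics
{'t': 0.0, 'qpos': array([-1.20903614e+00,  4.23829534e-01,  1.63069548e+00, -1.77948627e-05,
        1.08858623e+00, -1.89964629e-02]), 'qvel': array([-0.00078482,  0.0005105 , -0.00064076, -0.00011694,  0.0009622 ,
       -0.00073289]), 'joint_torque': array([-1.45229329e-03, -5.44637990e+01, -2.73668557e+01,  6.42918237e-02,
        2.27236538e-02, -1.15460157e-04]), 'ee_pos': array([ 232.08837067, -579.70954011,  221.90660079]), 'orientation': array([-0.38824721,  2.01467408, -2.01161181]), 'ft_force': array([ 0.79374454, -0.29149907, -0.35551102]), 'moment': array([-0.03309437, -0.06932017,  0.01051177]), 'width': 87.80943074419207}
side 532.9005855531393 532.9005855531393 316.2955913010214 240.8355855065258 [[0.995, -0.082, 0.059, 489.042], [-0.099, -0.694, 0.713, -639.697], [-0.017, -0.715, -0.699, 733.167], [0.0, 0.0, 0.0, 1.0]]
top 620.6898441700394 620.6898441700394 313.1598039062879 234.1626825390932 [[-0.002, -0.995, 0.098, 427.661], [-1.0, 0.004, 0.021, -27.619], [-0.022, -0.098, -0.995, 1155.55], [0.0, 0.0, 0.0, 1.0]]
wrist 336.99410706133204 336.99410706133204 320.1022496303038 237.8074447070426 [[0.371, -0.9, -0.227, 293.878], [-0.928, -0.361, -0.089, -555.924], [-0.002, 0.244, -0.97, 383.797], [0.0, 0.0, 0.0, 1.0]]
```

View pics/side0.png

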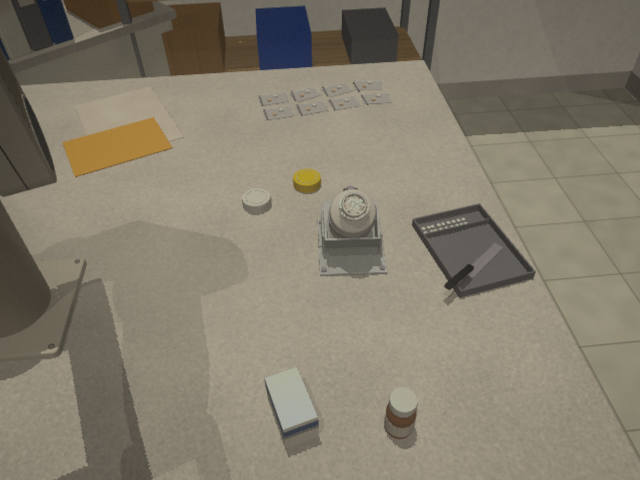

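View pics/top0.png

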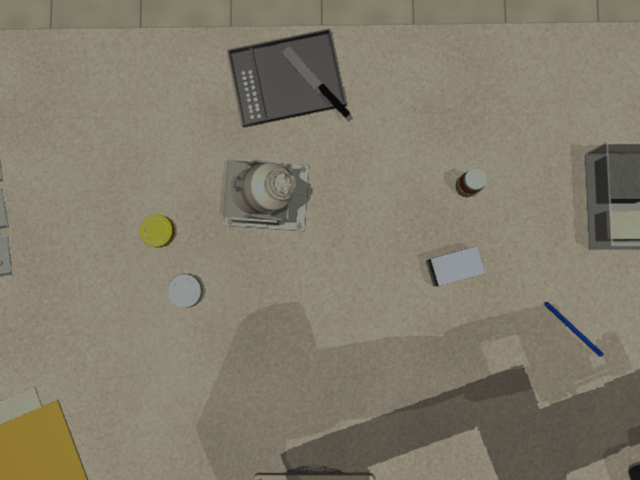

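View pics/wrist0.png

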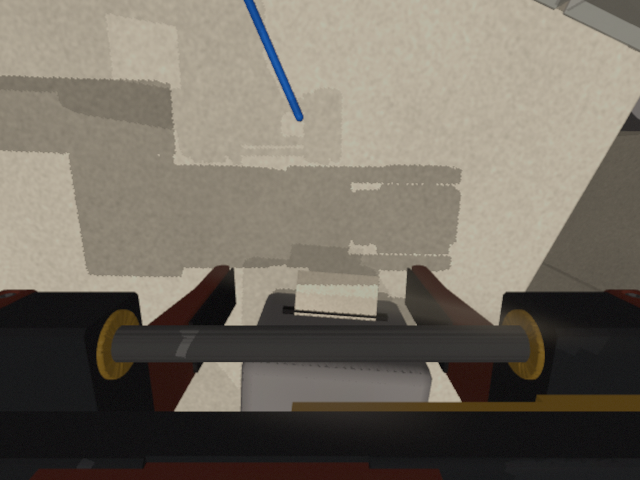

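White cap candidates: white disc at top (185,290) / side (257,200), and yellow disc at top (157,230) / side (307,180). The white one is the one described; next I crop and measure.

```bash
cat > h.py <<'E'
import numpy as np,cv2
def load(n): return dict(np.load(n+".npz"))
def pts(d):
    z=d["z_map"];h,w=z.shape;u,v=np.meshgrid(np.arange(w),np.arange(h))
    c=np.stack([(u-d["cx"])/d["fx"]*z,(v-d["cy"])/d["fy"]*z,z],-1)
    return c@d["pose"][:3,:3].T+d["pose"][:3,3]
def ray(d,u,v,zp):
    r=d["pose"][:3,:3]@np.array([(u-d["cx"])/d["fx"],(v-d["cy"])/d["fy"],1]);o=d["pose"][:3,3]
    return o+r*(zp-o[2])/r[2]
def rayd(d,u,v):
    r=d["pose"][:3,:3]@np.array([(u-d["cx"])/d["fx"],(v-d["cy"])/d["fy"],1]);return d["pose"][:3,3],r/np.linalg.norm(r)
def tri(a,b):
    A=0;B=0
    for o,r in (a,b):
        M=np.eye(3)-np.outer(r,r);A=A+M;B=B+M@o
    x=np.linalg.solve(A,B);return x,[np.linalg.norm((np.eye(3)-np.outer(r,r))@(x-o)) for o,r in(a,b)]
def proj(d,P):
    c=(np.asarray(P)-d["pose"][:3,3])@d["pose"][:3,:3];return c[...,0]/c[...,2]*d["fx"]+d["cx"],c[...,1]/c[...,2]*d["fy"]+d["cy"]
E
python3 - <<'E'
from h import *
t=load("top0");s=load("side0")
def crop(d,x0,y0,w,h,k): return cv2.resize(d["color"][y0:y0+h,x0:x0+w,::-1],None,fx=k,fy=k,interpolation=cv2.INTER_CUBIC)
a=crop(t,130,130,200,190,2);b=crop(s,230,160,190,130,2)
a=crop(t,130,140,200,170,4)[:, :]; cv2.imwrite("pics/c1.png",cv2.resize(a,(700,595)))
cv2.imwrite("pics/c2.png",crop(s,230,150,170,130,4))
for n,d,(x0,y0,x1,y1) in(("top",t,(160,265,210,315)),("side",s,(238,184,276,216))):
    P=pts(d)[y0:y1,x0:x1]; m=(P[...,2]>12).astype(np.uint8)
    c=max(cv2.findContours(m,cv2.RETR_EXTERNAL,cv2.CHAIN_APPROX_NONE)[0],key=cv2.contourArea)
    e=cv2.minEnclosingCircle(c); q=P[m>0]; top=q[q[:,2]>18]
    u,v=e[0][0]+x0,e[0][1]+y0
    print(n,u,v,e[1],ray(d,u,v,21),top.mean(0),top.std(0),np.ptp(top,axis=0))
P=pts(t); 
for u,v in((280,183),(265,190),(300,165),(471,182),(457,266),(157,230)): print(u,v,P[v,u])
P=pts(s)
for u,v in((354,206),(360,220),(350,265)): print(u,v,P[v,u])
E
```

```text
top 184.90845108032227 290.92253494262695 17.0299072265625 [436.25853222 231.50367569  21.        ] [436.14526116 227.70479011  40.66716509] [ 15.04097249  37.20117641 148.68581138] [  58.37965505  290.26706139 1137.54361449]
side 256.0 197.5 14.430970191955566 [436.79643491 231.37219198  21.        ] [437.23033112 227.57848987  26.03231092] [15.658157   74.15163993 59.1472861 ] [ 81.6946672  904.29443404 715.11923565]
280 183 [613.6873479   49.12641868 138.55360691]
265 190 [603.82095166  75.07195041 128.25143876]
300 165 [671.57917858  21.43343007   8.20627882]
471 182 [ 624.79232967 -281.27675945   76.65027258]
457 266 [ 478.56982402 -256.94845413   58.92803295]
157 230 [548.68800394 285.81595254  19.47356057]
354 206 [612.32451655  47.45869636 136.04610569]
360 220 [622.59966372  39.94234358 109.33879472]
350 265 [606.37833725  30.28363987   6.94744039]
```

View pics/c1.png

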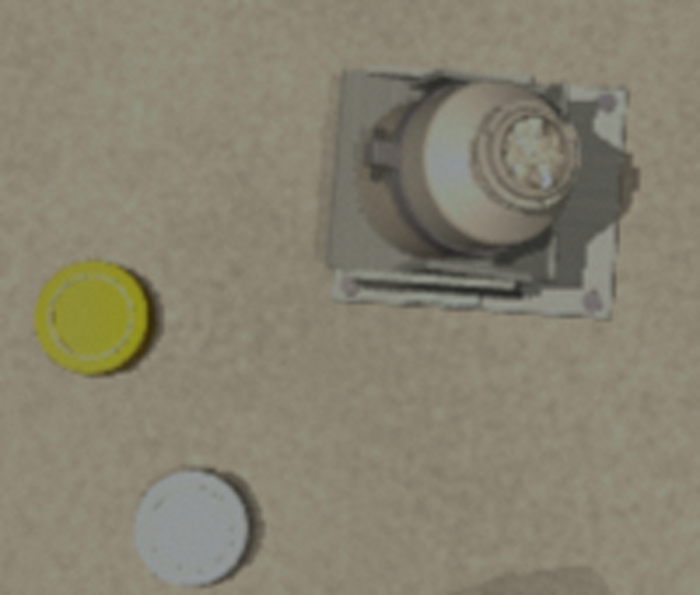

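View pics/c2.png

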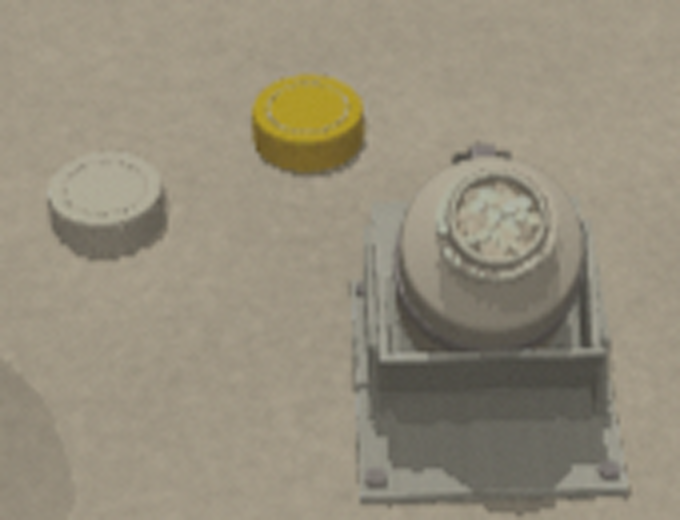

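```bash
python3 - <<'E'
from h import *
t=load("top0");s=load("side0")
def crop(d,x0,y0,w,h,k): return cv2.resize(d["color"][y0:y0+h,x0:x0+w,::-1],None,fx=k,fy=k,interpolation=cv2.INTER_CUBIC)
a=crop(t,255,155,50,60,8);b=crop(s,325,180,58,60,8)
cv2.imwrite("pics/c3.png",cv2.convertScaleAbs(np.hstack([cv2.resize(a,(390,468)),cv2.resize(b,(400,414)) if 0 else cv2.copyMakeBorder(cv2.resize(b,(400,414)),0,54,0,0,0)]),alpha=1.3))
# plate
for n,d in(("top",t),("side",s)):
    P=pts(d); m=(P[...,2]>4)&(P[...,2]<14)&(abs(P[...,0]-610)<110)&(abs(P[...,1]-65)<110)
    m=cv2.morphologyEx(m.astype(np.uint8),cv2.MORPH_OPEN,np.ones((3,3)));q=P[m>0]
    print(n,len(q),q.mean(0),cv2.minAreaRect(q[:,:2].astype(np.float32)))
print(np.round(pts(t)[:,:,2][170:206:3,262:304:3]).astype(int))
E
```

```text
top 397 [589.10489367  54.75498799   6.89842225] ((614.7245483398438, 83.96821594238281), (149.75205993652344, 121.72518157958984), 85.68340301513672)
side 1583 [610.06989054  47.15366886   6.55924786] ((615.2259521484375, 85.94337463378906), (152.68295288085938, 123.67220306396484), 85.57263946533203)
[[ 130  124  126  123  143  147  141  135  102   63    9    6    2    7]
 [ 129  129  129  152  145  150  138  139  140  126    5    5    3    4]
 [ 133  129  144  150  153  144  139  137  135  134  129    3    8    1]
 [ 133  132  146  149  145  145  142  137  137  128  130    7    0    5]
 [ 132  134  146  151  148  146  140  141  134  133  132  124    2    6]
 [ 131  133  150  149  148  145  139  141  136  133  132  124    3    5]
 [ 132  139  146  152  146 1156  143  138  134  131  131   10    6    5]
 [ 132  133  141  147  149  143  141  136  137  123  134    7    8    3]
 [ 127  129  138  146  146  146  144  135  130  135  121    1    7    8]
 [ 129  124  127  132  142  142  138  137  127  128    7    5    7    4]
 [ 127  126  126  124  116  118  114  110  104   99    6    5    4    4]
 [ 122  125  124  121  117  117  108  110   95   63    2    7    5    7]]
```

View pics/c3.png

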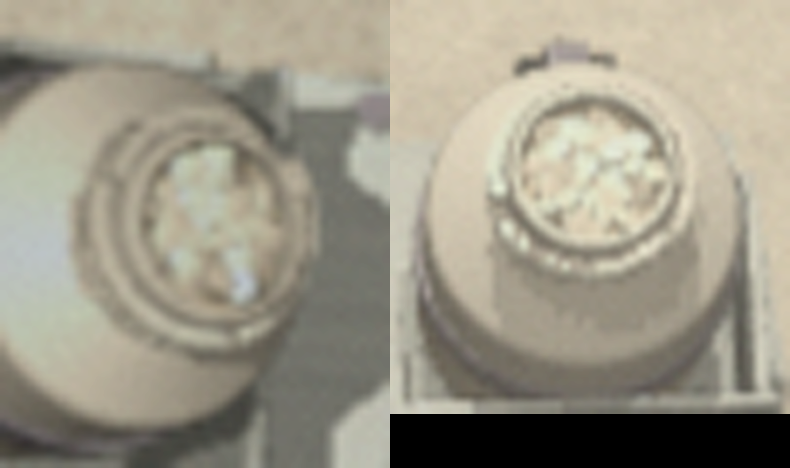

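```bash
cat >> h.py <<'E'
from scipy.spatial.transform import Rotation as Ro
def go(o,P,Rt):
    "tool-frame shift cm and rotvec to reach P,Rt from obs (p,R)"
    p,R=o
    return np.round(R.T@(np.asarray(P)-p)/10,2),np.round(Ro.from_matrix(R.T@Rt).as_rotvec(),3)
def cur(o): return np.array(o["ee_pos"]),Ro.from_rotvec(o["orientation"]).as_matrix()
E
python3 - <<'E'
from h import *
from workcell import ctrl
o=ctrl.get_obs();p,R=cur(o);print(np.round(R,3))
Rt=Ro.from_rotvec([0,0,1.209]).as_matrix()@R
print(go((p,R),[545,45,240],Rt)); print(go((p,R),[450,-250,260],Ro.from_rotvec([0,0,.7]).as_matrix()@R))
E
```

```text
[[-0.928 -0.     0.372]
 [-0.372  0.001 -0.928]
 [-0.    -1.    -0.001]]
(array([-52.27,  -1.74, -46.38]), array([-0.000e+00, -1.209e+00, -1.000e-03]))
(array([-32.48,  -3.76, -22.53]), array([-0.   , -0.7  , -0.001]))
```

```bash
python3 - <<'E'
from h import *
from workcell import ctrl
o=ctrl.get_obs();p,R=cur(o)
Rt=Ro.from_rotvec([0,0,1.209]).as_matrix()@R
print(go((p,R),[610,-25,240],Rt)); 
E
```

```text
(array([-55.7 ,  -1.75, -37.47]), array([-0.000e+00, -1.209e+00, -1.000e-03]))
```

```bash
python3 -m jog '[[1,[-55.7,-1.75,-37.5],[0,-1.209,0]],[1,[-55.7,-1.75,-37.5],[0,-1.209,0]],[1,[-55.7,-1.75,-37.5],[0,-1.209,0]],[1,[-55.7,-1.75,-37.5],[0,-1.209,0]],[1,[-55.7,-1.75,-37.5],[0,-1.209,0]],[1,[-55.7,-1.75,-37.5],[0,-1.209,0]],[1,[-55.7,-1.75,-37.5],[0,-1.209,0]],[1,[-55.7,-1.75,-37.5],[0,-1.209,0]]]'; python3 - <<'E'
from h import *
from workcell import ctrl
o=ctrl.get_obs();p,R=cur(o);print(p,o["qpos"],o["qvel"],o["t"])
E
```

```text
t: 0.95
ee_pos: [458.0, -247.7, 233.2]
orientation: [-1.217, 1.197, -1.197]
ft_force: [1.1, -0.1, 0.7]
width: 88.0
[ 457.97252048 -247.74207026  233.15464194] [-5.18716740e-01  2.57054778e-01  1.84955429e+00 -2.20244528e-05
  1.03493165e+00 -5.34777316e-01] [ 9.63028098e-01  2.96827381e-02 -7.87677047e-02 -9.11406524e-04
  4.21469920e-02 -5.33681496e-01] 0.95
```

```bash
cat > tg.py <<'E'
import sys
from h import *
from workcell import ctrl
R0=None
def state():
    o=ctrl.get_obs();return o,cur(o)
E
python3 - <<'E'
from tg import *
o,c=state()
Rt=np.array([[0,0,1],[-1,0,0],[0,-1,0]],float)  # x=-y, y=-z, z=+x
print(go(c,[610,-25,240],Rt),o["t"])
E
```

```text
(array([-22.03,  -0.68,  15.56]), array([-0.   ,  0.016,  0.   ])) 0.95
```

```bash
python3 -m jog '[[1,[-22,-0.7,15.5],[0,0,0]],[1,[-22,-0.7,15.5],[0,0,0]],[1,[-22,-0.7,15.5],[0,0,0]],[1,[-22,-0.7,15.5],[0,0,0]],[1,[-22,-0.7,15.5],[0,0,0]],[1,[-22,-0.7,15.5],[0,0,0]],[1,[-22,-0.7,15.5],[0,0,0]],[1,[-22,-0.7,15.5],[0,0,0]]]'; python3 - <<'E'
from tg import *
o,c=state();print(c,o["qpos"],np.abs(o["qvel"]).max())
d=ctrl.get_image("wrist"); cv2.imwrite("pics/w1.png",d["color"][:,:,::-1]); np.savez("w1.npz",**d);print(np.round(d["pose"],3))
E
```

```text
t: 1.75
ee_pos: [609.3, -28.5, 239.5]
orientation: [-1.216, 1.202, -1.201]
ft_force: [-0.3, -0.9, 0.2]
width: 88.1
(array([609.27123627, -28.48613534, 239.53563816]), array([[ 1.06907113e-02, -1.49468721e-03,  9.99941736e-01],
       [-9.99942776e-01, -4.06757297e-04,  1.06901144e-02],
       [ 3.90755221e-04, -9.99998800e-01, -1.49895020e-03]])) [-6.59757507e-02  3.83491548e-01  1.64906758e+00 -5.63012214e-04
  1.11049821e+00 -7.64159056e-02] 0.02688902977336979
[[ 1.00000e+00  1.10000e-02  0.00000e+00  6.09167e+02]
 [ 1.00000e-02 -9.70000e-01 -2.43000e-01  3.71140e+01]
 [-2.00000e-03  2.43000e-01 -9.70000e-01  4.01337e+02]
 [ 0.00000e+00  0.00000e+00  0.00000e+00  1.00000e+00]]
```

View pics/w1.png

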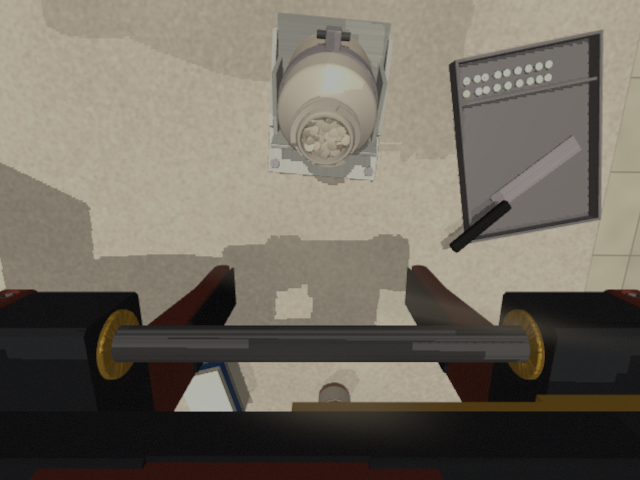

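```bash
python3 - <<'E'
from h import *
w=load("w1")
a=cv2.resize(w["color"][85:180,265:390,::-1],None,fx=6,fy=6,interpolation=cv2.INTER_CUBIC)
cv2.imwrite("pics/c4.png",a)
E
```

```text
(no output)
```

View pics/c4.png

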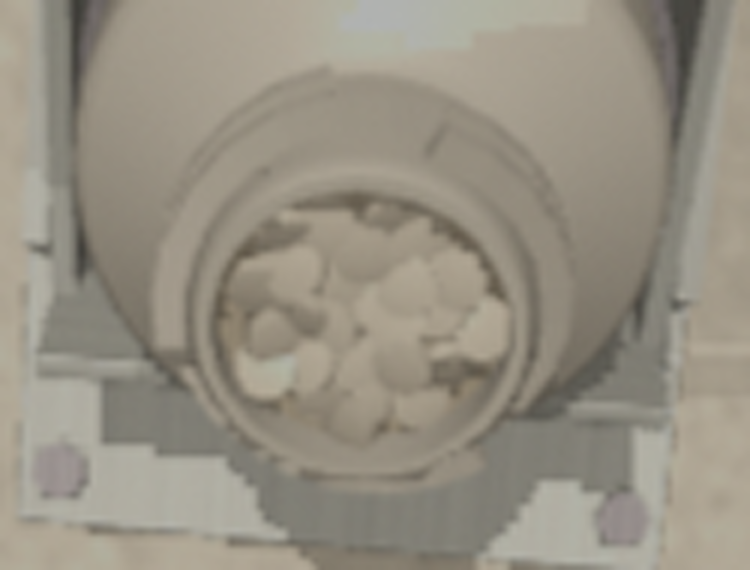

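```bash
cat > tri.py <<'E'
from h import *
V={"top":(load("top0"),282.2,184.5),"side":(load("side0"),354.8,204.2),"w":(load("w1"),325.1,137.9)}
for a,b in(("top","side"),("top","w"),("side","w")):
    print(a,b,tri(rayd(*V[a]),rayd(*V[b])))
E
python3 tri.py
python3 - <<'E'
from h import *
w=load("w1");t=load("top0");s=load("side0")
n=np.array([-.0397,-.521,.8526]);n/=np.linalg.norm(n)
e1=np.cross(n,[0,0,1]);e1/=np.linalg.norm(e1);e2=np.cross(n,e1)
C=np.array([611.5,43,143.])
th=np.linspace(0,2*np.pi,200)
def draw(d,x0,y0,ww,hh,k,fn):
    a=cv2.resize(d["color"][y0:y0+hh,x0:x0+ww,::-1],None,fx=k,fy=k,interpolation=cv2.INTER_CUBIC)
    for r,off,c in((20.5,0,(0,0,255)),(41,-110,(0,255,0))):
        P=C+off*n+r*(np.cos(th)[:,None]*e1+np.sin(th)[:,None]*e2)
        u,v=proj(d,P); q=np.stack([(u+.5-x0)*k,(v+.5-y0)*k],-1)
        if off==0: cv2.polylines(a,[q.astype(np.int32)],True,c,1)
    return a
A=draw(w,265,85,125,95,5,0);cv2.imwrite("pics/d1.png",A)
A=draw(t,250,150,60,60,6,0);B=draw(s,325,175,60,60,6,0);cv2.imwrite("pics/d2.png",np.hstack([A,B]))
P=pts(w)[85:180,265:390]
print(P[50:54,58:64].mean((0,1)))
E
```

```text
top side (array([611.88949819,  45.21251753, 141.70529618]), [np.float64(1.2973439231139765), np.float64(1.2973439231140704)])
top w (array([612.52250442,  47.41455078, 129.68942217]), [np.float64(1.3369003503528842), np.float64(1.3369003503528194)])
side w (array([612.93524995,  48.1822343 , 139.45191889]), [np.float64(0.7630433961398402), np.float64(0.7630433961397401)])
[612.46864331  49.3223302  139.36437655]
```

View pics/d1.png

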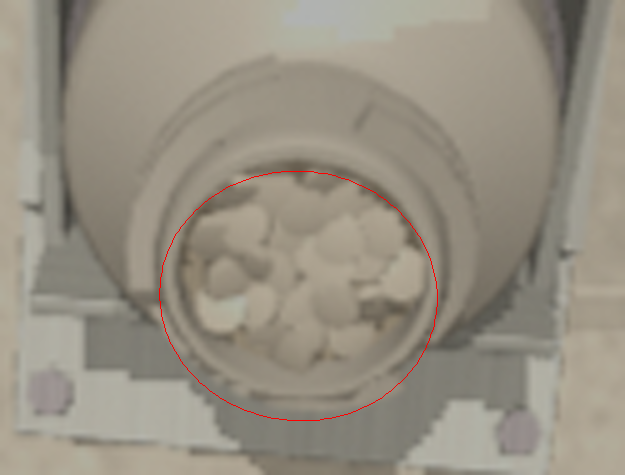

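View pics/d2.png

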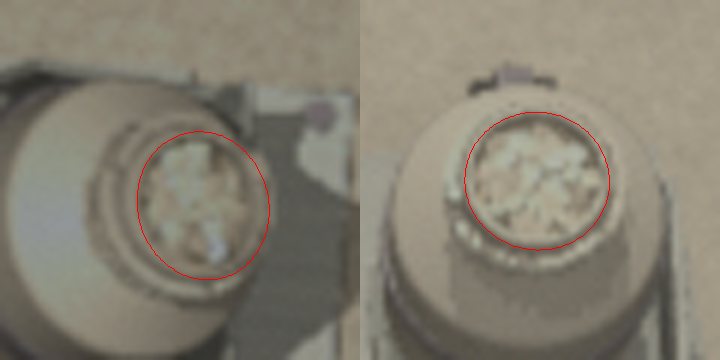

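```bash
python3 - <<'E'
from tg import *
o,c=state()
Rt=np.array([[0,0,1],[-1,0,0],[0,-1,0]],float)
print(go(c,[436.5,231.5,90],Rt),go(c,[436.5,231.5,2.5],Rt))
E
```

```text
(array([-26.23,  14.98, -16.99]), array([0.001, 0.009, 0.   ])) (array([-26.23,  23.73, -16.97]), array([0.001, 0.009, 0.   ]))
```

```bash
python3 -m jog '[[1,[-26.2,8,-17],[0.001,0.009,0]],[1,[-26.2,8,-17],[0.001,0.009,0]],[1,[-26.2,8,-17],[0.001,0.009,0]],[1,[-26.2,10,-17],[0.001,0.009,0]],[1,[-26.2,15,-17],[0.001,0.009,0]],[1,[-26.2,15,-17],[0.001,0.009,0]],[1,[-26.2,15,-17],[0.001,0.009,0]],[1,[-26.2,15,-17],[0.001,0.009,0]]]'; python3 - <<'E'
from tg import *
o,c=state();print(c,o["qpos"])
d=ctrl.get_image("wrist"); cv2.imwrite("pics/w2.png",d["color"][:,:,::-1]); np.savez("w2.npz",**d)
P=pts(d); m=(P[...,2]>15)&(P[...,2]<26)&(abs(P[...,0]-436)<50)&(abs(P[...,1]-231)<50); q=P[m];print(q.mean(0),np.percentile(q,[2,98],axis=0))
Rt=np.array([[0,0,1],[-1,0,0],[0,-1,0]],float)
print(go(c,[436.5,231.5,2.5],Rt))
E
```

```text
t: 2.6
ee_pos: [432.9, 231.8, 87.2]
orientation: [-1.216, 1.21, -1.207]
ft_force: [-0.2, -0.7, -0.4]
width: 88.1
(array([432.93328703, 231.76575998,  87.19588309]), array([[ 0.00247481, -0.00533065,  0.99998273],
       [-0.99999269, -0.00292846,  0.00245923],
       [ 0.0029153 , -0.9999815 , -0.00533785]])) [ 4.67415644e-01  4.47615487e-01  2.00350074e+00 -3.31143342e-04
  6.96554851e-01  4.65203250e-01]
[436.49199776 237.19211847  20.62872972] [[409.52616957 209.42500531  18.67409566]
 [463.37680389 263.73214196  22.03231438]]
(array([0.  , 8.47, 0.4 ]), array([0.005, 0.002, 0.003]))
```

View pics/w2.png

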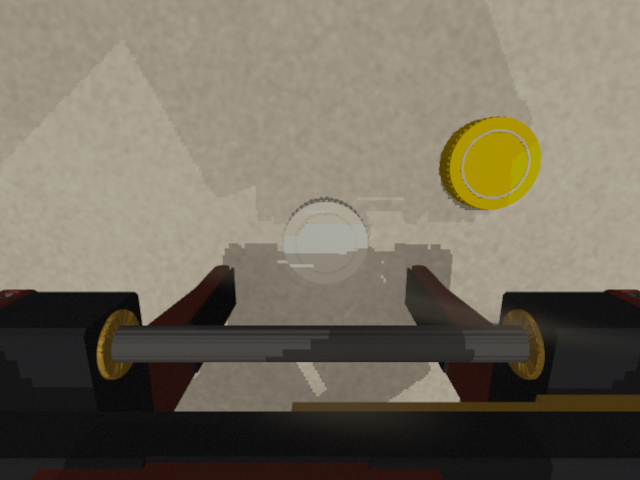

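```bash
python3 -m jog '[[1,[-0.23,4,0.38],[0.004,0.002,0.003]],[1,[-0.23,7,0.38],[0.004,0.002,0.003]],[1,[-0.23,8.3,0.38],[0.004,0.002,0.003]],[1,[-0.23,8.5,0.38],[0.004,0.002,0.003]],[1,[-0.23,8.5,0.38],[0.004,0.002,0.003]]]'; python3 - <<'E'
from tg import *
o,c=state();print(c,o["qpos"],o["ft_force"])
E
```

```text
t: 3.15
ee_pos: [442.3, 233.9, 5.9]
orientation: [-1.201, 1.208, -1.211]
ft_force: [-0.2, -0.2, 0.1]
width: 87.7
(array([442.2751921 , 233.93743059,   5.91312756]), array([[-0.00241017,  0.00580543,  0.99998024],
       [-0.99999147,  0.00334102, -0.0024296 ],
       [-0.00335506, -0.99997757,  0.00579733]])) [4.62497556e-01 6.09571562e-01 2.00754535e+00 8.07588428e-04
 5.17789599e-01 4.64217079e-01] [-0.20071644 -0.22486482  0.1040013 ]
```

```bash
python3 -m jog '[[1,[0,0,-0.4],[0,0,0]],[1,[0,0,-0.4],[0,0,0]],[1,[0,0,-0.4],[0,0,0]]]'; python3 - <<'E'
from tg import *
o,c=state();print(c,o["qvel"])
Rt=np.array([[0,0,1],[-1,0,0],[0,-1,0]],float)
print(go(c,[436.5,234,2.2],Rt))
E
```

```text
t: 3.45
ee_pos: [437.6, 234.8, 6.0]
orientation: [-1.202, 1.207, -1.21]
ft_force: [0.3, 0.5, 0.1]
width: 87.4
(array([437.64302386, 234.76700075,   5.985088  ]), array([[-7.17974491e-04,  6.27365166e-03,  9.99980063e-01],
       [-9.99993088e-01,  3.64347031e-03, -7.40842162e-04],
       [-3.64804546e-03, -9.99973683e-01,  6.27099238e-03]])) [ 0.00109803  0.0093495  -0.00183522  0.00059649 -0.00373957 -0.00083236]
(array([ 0.08,  0.38, -0.12]), array([-0.006, -0.001, -0.004]))
```

```bash
python3 -m jog '[[1,[0,0.35,-0.1],[-0.006,0,-0.004]],[1,[0,0.35,-0.1],[-0.006,0,-0.004]],[0,[0,0.35,-0.1],[-0.006,0,-0.004]],[0,[0,0.35,-0.1],[-0.006,0,-0.004]],[0,[0,0.35,-0.1],[-0.006,0,-0.004]],[0,[0,0.35,-0.1],[-0.006,0,-0.004]],[0,[0,0.35,-0.1],[-0.006,0,-0.004]],[0,[0,0.35,-0.1],[-0.006,0,-0.004]]]'; python3 - <<'E'
from tg import *
o,c=state();print(c,o["qvel"],o["ft_force"],o["width"])
d=ctrl.get_image("wrist"); cv2.imwrite("pics/w3.png",d["color"][:,:,::-1]); np.savez("w3.npz",**d)
E
```

```text
t: 4.25
ee_pos: [436.3, 234.5, 1.6]
orientation: [-1.21, 1.21, -1.21]
ft_force: [0.2, 0.6, -1.0]
width: 60.0
(array([436.33060206, 234.51016132,   1.57179733]), array([[-1.01616346e-03, -1.02668693e-03,  9.99998957e-01],
       [-9.99998984e-01, -9.98458924e-04, -1.01718859e-03],
       [ 9.99502217e-04, -9.99998974e-01, -1.02567129e-03]])) [ 0.00093607 -0.00111068  0.00116534 -0.00042927  0.00067788  0.0023232 ] [ 0.15629027  0.60411235 -0.99996229] 59.95265690373741
```

View pics/w3.png

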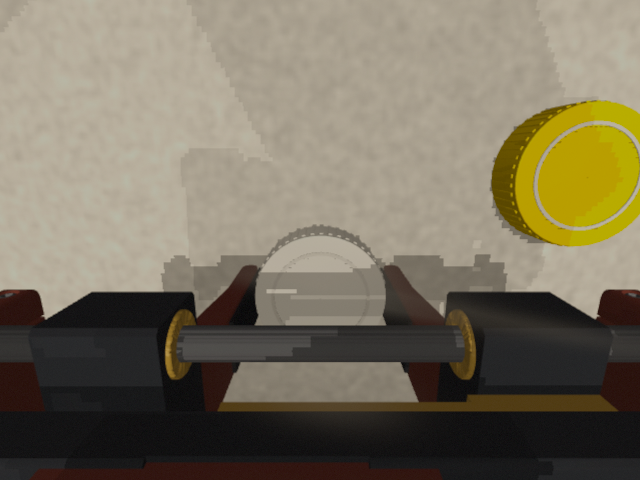

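```bash
cat >> tg.py <<'E'
n=np.array([-.0397,-.521,.8526]);n/=np.linalg.norm(n)
M=np.array([612.5,47,140.5])
def Rjar(phi=0.,n=n):
    y=-n; z=np.array([1,0,0.]);z-=y*(z@y);z/=np.linalg.norm(z);x=np.cross(y,z)
    return np.stack([x,y,z],1)@Ro.from_rotvec([0,phi,0]).as_matrix()
E
python3 - <<'E'
from tg import *
o,c=state();print(Rjar())
print(go(c,M+n*100,Rjar()))
E
```

```text
[[ 3.46944695e-18  3.97011146e-02  9.99211600e-01]
 [-8.53296677e-01  5.21014628e-01 -2.07011823e-02]
 [-5.21425720e-01 -8.52623938e-01  3.38768292e-02]]
(array([ 23.97, -22.41,  17.22]), array([0.039, 0.01 , 0.549]))
```

```bash
python3 -m jog '[[0,[0,-2,0],[0,0,0]],[0,[0,-7,0],[0,0,0]],[0,[0,-12,0],[0,0,0]],[0,[0,-17,0],[0,0,0]],[0,[0,-22,0],[0,0,0]],[0,[0,-24,0],[0,0,0]],[0,[0,-24,0],[0,0,0]],[0,[0,-24,0],[0,0,0]]]'; python3 - <<'E'
from tg import *
o,c=state();print(c,o["qpos"],o["ft_force"],o["width"])
print(go(c,M+n*100,Rjar()))
E
```

```text
t: 5.1
ee_pos: [436.1, 234.6, 241.1]
orientation: [-1.21, 1.21, -1.21]
ft_force: [-0.7, 0.2, 0.2]
width: 60.0
(array([436.12003422, 234.56452892, 241.07612856]), array([[-9.45767834e-04, -1.17891582e-03,  9.99998858e-01],
       [-9.99998983e-01, -1.06653476e-03, -9.47025308e-04],
       [ 1.06765000e-03, -9.99998736e-01, -1.17790592e-03]])) [ 4.69690489e-01  2.08903052e-01  1.89331088e+00 -4.83793102e-04
  1.04091274e+00  4.70881732e-01] [-0.73155489  0.23979904  0.20864582] 59.99656254501163
(array([23.95,  1.54, 17.27]), array([0.04, 0.01, 0.55]))
```

```bash
python3 -m jog '[[0,[24,1.5,17.3],[0.04,0.01,0.55]],[0,[24,1.5,17.3],[0.04,0.01,0.55]],[0,[24,1.5,17.3],[0.04,0.01,0.55]],[0,[24,1.5,17.3],[0.04,0.01,0.55]],[0,[24,1.5,17.3],[0.04,0.01,0.55]],[0,[24,1.5,17.3],[0.04,0.01,0.55]],[0,[24,1.5,17.3],[0.04,0.01,0.55]],[0,[24,1.5,17.3],[0.04,0.01,0.55]]]'; python3 - <<'E'
from tg import *
o,c=state();print(c,o["qpos"],o["qvel"],o["ft_force"],o["width"])
print(go(c,M+n*100,Rjar()))
E
```

```text
t: 5.9
ee_pos: [610.6, -9.1, 223.1]
orientation: [-0.764, 1.405, -0.825]
ft_force: [0.4, 0.0, -0.8]
width: 59.9
(array([610.59562673,  -9.08828126, 223.11424722]), array([[-0.00603548,  0.0401312 ,  0.99917619],
       [-0.85304871,  0.52117889, -0.02608558],
       [-0.52179638, -0.8525034 ,  0.0310883 ]])) [-0.29675709  0.47113469  1.67007298  0.57971943  1.19785113 -0.55012597] [ 0.05445005 -0.04513147  0.08089664  0.02261433  0.00382605  0.01266252] [ 0.44050802  0.04981679 -0.80581056] 59.85642206485231
(array([-0.48, -0.03, -0.21]), array([-0.   , -0.006, -0.   ]))
```

```bash
python3 -m jog '[[0,[-0.3,4,-0.1],[0,0.1,0]],[0,[-0.3,5,-0.1],[0,0.1,0]],[0,[-0.3,5,-0.1],[0,0.1,0]],[0,[-0.3,5,-0.1],[0,0.1,0]],[0,[-0.3,5,-0.1],[0,0.1,0]]]'; python3 - <<'E'
from tg import *
o,c=state();print(c,o["qpos"],o["qvel"],o["ft_force"],o["width"])
print(go(c,M+n*50,Rjar(.1)))
for k in["top","side","wrist"]:
    d=ctrl.get_image(k); cv2.imwrite(f"pics/{k}4.png",d["color"][:,:,::-1]); np.savez(f"{k}4.npz",**d)
E
```

```text
t: 6.4
ee_pos: [610.7, 23.2, 186.5]
orientation: [-0.732, 1.486, -0.87]
ft_force: [0.4, -0.6, -0.3]
width: 59.9
(array([610.72643706,  23.17174777, 186.51247132]), array([[-0.09790627,  0.04133029,  0.99433705],
       [-0.84695785,  0.5211768 , -0.10505781],
       [-0.52256748, -0.85244739, -0.01602146]])) [-0.24654644  0.50705899  1.71088035  0.61317166  1.11023981 -0.46815523] [-0.00257478 -0.00529842 -0.00128094  0.00139792 -0.00211523  0.00683846] [ 0.42626682 -0.64994087 -0.27374244] 59.91282016080351
(array([0.37, 0.17, 0.01]), array([-0.002,  0.002, -0.   ]))
```

View pics/top4.png

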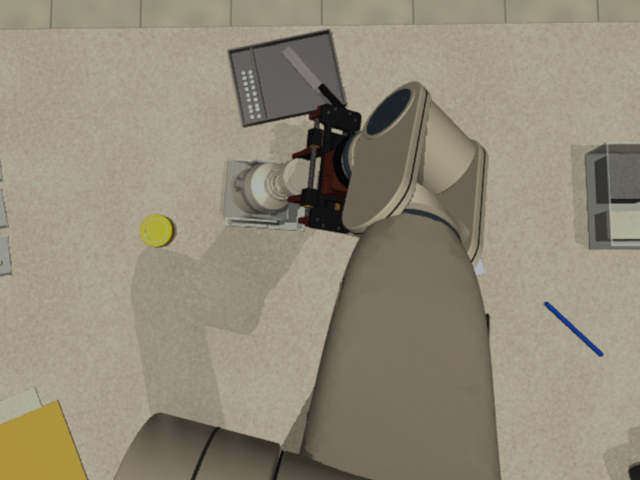

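View pics/side4.png

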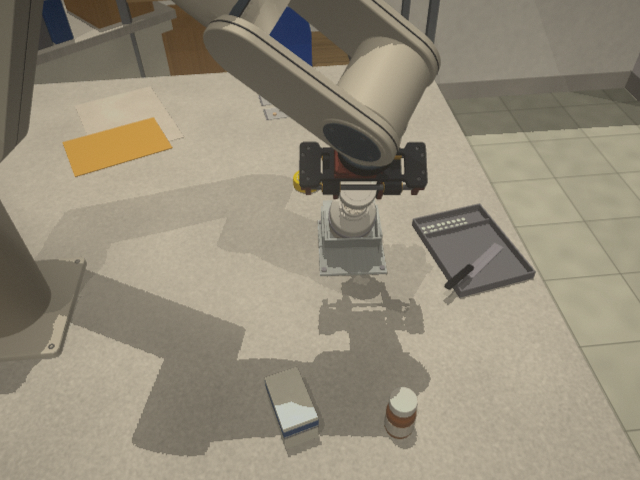

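View pics/wrist4.png

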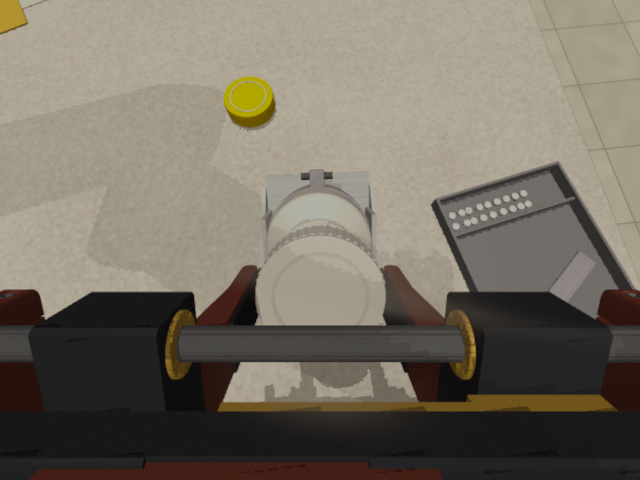

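```bash
python3 - <<'E'
from h import *
t=load("top4");s=load("side4")
A=cv2.resize(t["color"][140:240,235:335,::-1],(390,390),interpolation=cv2.INTER_CUBIC)
B=cv2.resize(s["color"][170:250,315:395,::-1],(390,390),interpolation=cv2.INTER_CUBIC)
cv2.imwrite("pics/c5.png",np.hstack([A,B]))
E
```

```text
(no output)
```

View pics/c5.png

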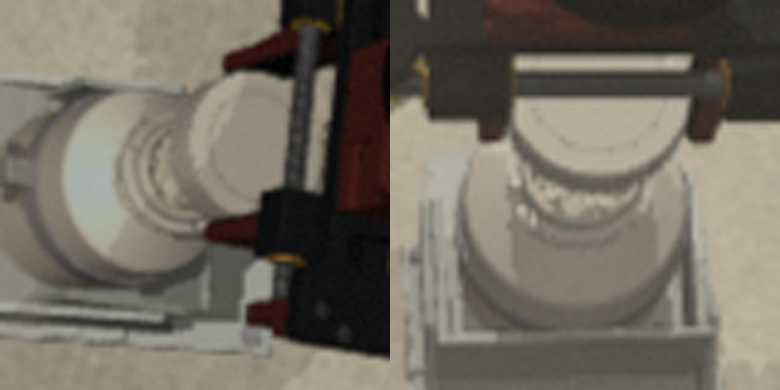

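```bash
python3 - <<'E'
from tg import *
o,(p,R)=state()
th=np.linspace(0,2*np.pi,721)
def circ(y,r,bx=0): return p+np.stack([bx+r*np.cos(th),0*th+y,r*np.sin(th)],-1)@R.T
def mc(r,off):
    Rj=Rjar();return M+off*n+np.stack([r*np.cos(th),0*th,r*np.sin(th)],-1)@Rj.T
for k,x0,y0,sc,ox in(("top4",235,140,3.9,0),("side4",315,170,4.875,390)):
    d=load(k)
    for nm,P in(("captop",circ(-19.4,30)),("capbot",circ(1.6,30)),("rim",mc(20.5,0)),("bore",mc(18.5,0)),("thread",mc(26,-8))):
        u,v=proj(d,P); U=(u+.5-x0)*sc+ox;V=(v+.5-y0)*sc
        print(k,nm,"L %.0f R %.0f T %.0f B %.0f"%(U.min(),U.max(),V.min(),V.max()))
E
```

```text
top4 captop L 189 R 321 T 74 B 224
top4 capbot L 165 R 295 T 82 B 229
top4 rim L 139 R 225 T 124 B 220
top4 bore L 143 R 220 T 128 B 215
top4 thread L 119 R 227 T 113 B 234
side4 captop L 505 R 691 T 4 B 179
side4 capbot L 503 R 684 T 27 B 198
side4 rim L 525 R 642 T 114 B 225
side4 bore L 531 R 636 T 119 B 220
side4 thread L 509 R 656 T 107 B 247
```

```bash
cat > ov.py <<'E'
from tg import *
def overlay(k,p,R,M,x0,y0,w,h,sc,fn,bx=0,base=1.6):
    th=np.linspace(0,2*np.pi,181); Rj=Rjar(); d=load(k)
    a=cv2.resize(d["color"][y0:y0+h,x0:x0+w,::-1],None,fx=sc,fy=sc,interpolation=cv2.INTER_CUBIC); a=cv2.convertScaleAbs(a,alpha=1.3)
    b=a.copy()
    for P,c in((p+np.stack([bx+30*np.cos(th),0*th+base-21,30*np.sin(th)],-1)@R.T,(0,0,255)),(p+np.stack([bx+30*np.cos(th),0*th+base,30*np.sin(th)],-1)@R.T,(0,0,255)),(M+np.stack([20.5*np.cos(th),0*th,20.5*np.sin(th)],-1)@Rj.T,(255,0,0)),(M-24*n+np.stack([22*np.cos(th),0*th,22*np.sin(th)],-1)@Rj.T,(0,200,0))):
        u,v=proj(d,P);cv2.polylines(b,[np.stack([(u+.5-x0)*sc,(v+.5-y0)*sc],-1).astype(np.int32)],True,c,1)
    cv2.imwrite(fn,np.hstack([a,b]))
E
python3 - <<'E'
from ov import *
o,(p,R)=state()
overlay("top4",p,R,M,255,145,65,65,6,"pics/o1.png")
overlay("side4",p,R,M,325,170,65,60,6,"pics/o2.png")
E
```

```text
(no output)
```

View pics/o1.png

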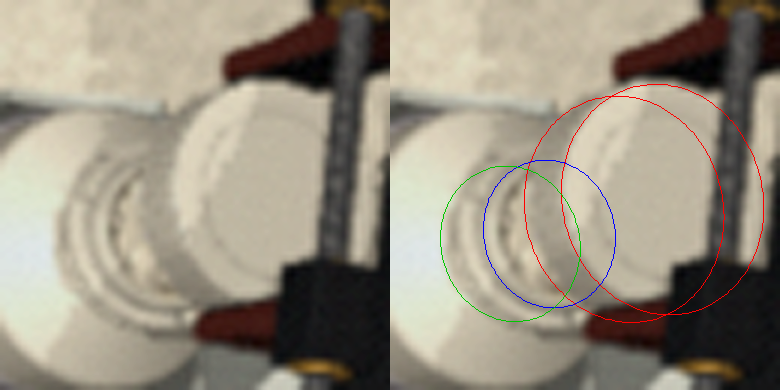

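View pics/o2.png

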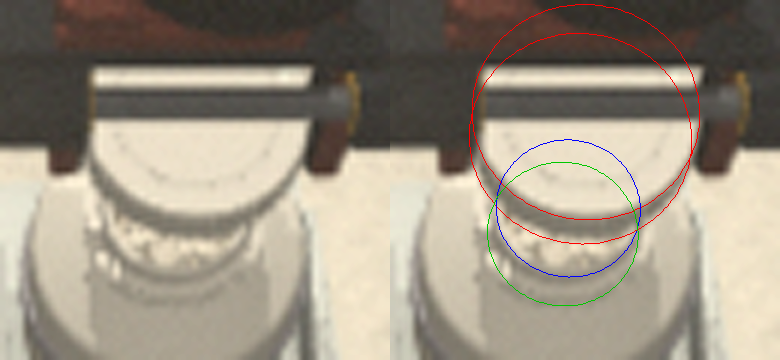

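```bash
python3 - <<'E'
from h import *
for k,x0,y0,w,h in(("top0",262,162,44,44),("side0",332,182,44,42)):
    a=cv2.resize(load(k)["color"][y0:y0+h,x0:x0+w,::-1],None,fx=13,fy=13,interpolation=cv2.INTER_CUBIC)
    a=cv2.normalize(a,None,0,255,cv2.NORM_MINMAX)
    for i in range(0,w,5): cv2.putText(a,str(x0+i),(i*13,10),0,.35,(0,0,255)); cv2.line(a,(i*13,12),(i*13,18),(0,0,255))
    for i in range(0,h,5): cv2.putText(a,str(y0+i),(0,i*13+4),0,.35,(0,0,255))
    cv2.imwrite(f"pics/r_{k}.png",a)
E
```

```text
(no output)
```

View pics/r_top0.png

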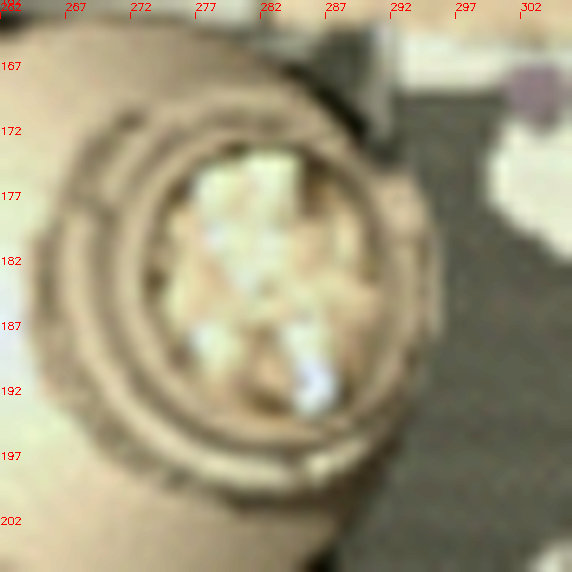

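View pics/r_side0.png

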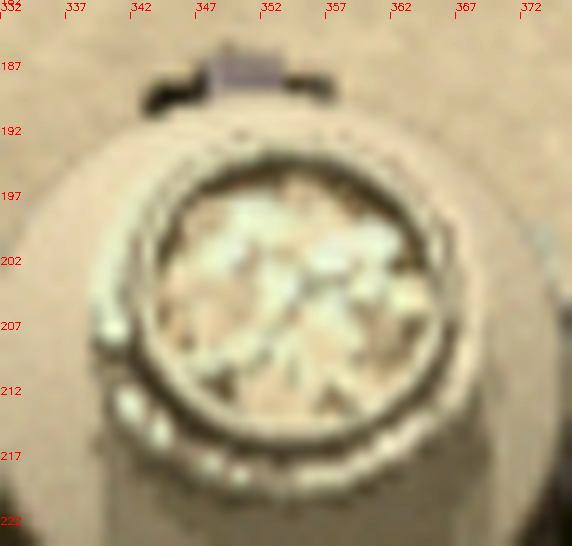

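```bash
sed -i 's/282.2,184.5/281.8,183.2/;s/354.8,204.2/354.0,204.2/' tri.py; python3 tri.py
python3 - <<'E'
from h import *
for k,x0,y0,w,h in(("top4",270,145,44,50),("side4",330,178,58,42)):
    s=11
    a=cv2.resize(load(k)["color"][y0:y0+h,x0:x0+w,::-1],None,fx=s,fy=s,interpolation=cv2.INTER_CUBIC)
    a=cv2.normalize(a,None,0,255,cv2.NORM_MINMAX)
    for i in range(0,w,5): cv2.putText(a,str(x0+i),(i*s,10),0,.35,(0,0,255)); cv2.line(a,(i*s,12),(i*s,18),(0,0,255))
    for i in range(0,h,5): cv2.putText(a,str(y0+i),(0,i*s+4),0,.35,(0,0,255))
    cv2.imwrite(f"pics/r_{k}.png",a)
E
```

```text
top side (array([612.34973973,  45.91978356, 141.50295241]), [np.float64(0.43743557393701055), np.float64(0.4374355739369255)])
top w (array([612.34809103,  46.993264  , 142.87671949]), [np.float64(1.1925000519365532), np.float64(1.1925000519365205)])
side w (array([612.26363194,  48.30464183, 139.38704882]), [np.float64(0.08012316425545145), np.float64(0.08012316425534725)])
```

View pics/r_top4.png

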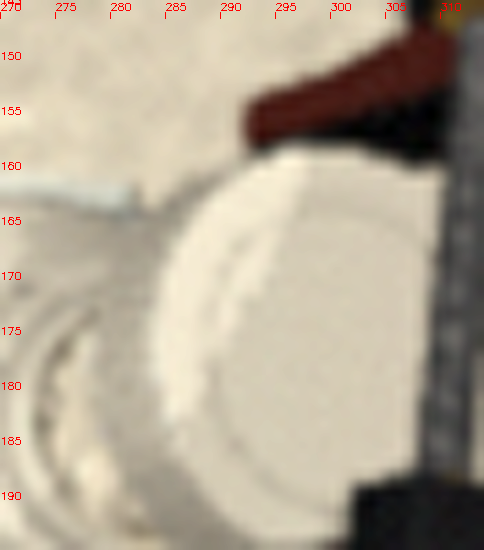

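View pics/r_side4.png

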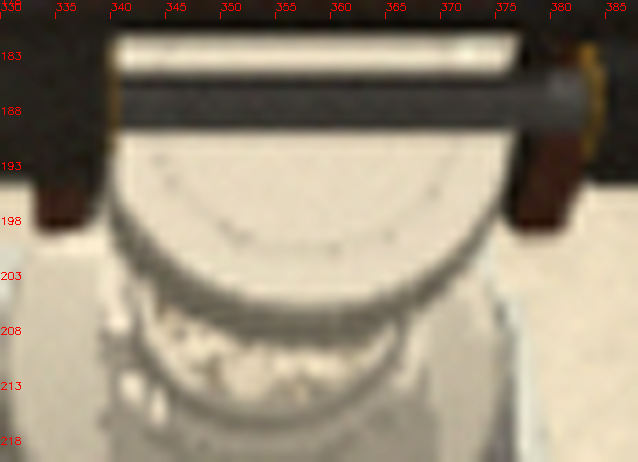

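```bash
sed -i 's/^M=.*/M=np.array([611.1,47,141.])/' tg.py; cat >> tg.py <<'E'
def rel(c,M=M):
    "base-centre of cap rel. to mouth in jar axes (e=tool-x dir at phi 0, along n, z dir) mm; and tilt"
    p,R=c;Rj=Rjar();q=Rj.T@(p+1.6*R[:,1]-M); q[1]*=-1
    rv=Ro.from_matrix(Rj.T@R).as_rotvec()
    return np.round(q,2),np.round(rv,4)
E
python3 - <<'E'
from tg import *
o,c=state();print(rel(c)); print(go(c,M+n*(6+1.6),Rjar(.1)),go(c,M+n*(-2+1.6),Rjar(.1)))
E
```

```text
(array([-3.17, 49.79,  1.72]), array([0.0021, 0.099 , 0.0002]))
(array([ 0.33,  4.38, -0.15]), array([-0.002,  0.001, -0.   ])) (array([ 0.33,  5.18, -0.15]), array([-0.002,  0.001, -0.   ]))
```

```bash
python3 -m jog '[[0,[0.33,2,-0.15],[-0.002,0.001,0]],[0,[0.33,3.5,-0.15],[-0.002,0.001,0]],[0,[0.33,4.3,-0.15],[-0.002,0.001,0]],[0,[0.33,4.3,-0.15],[-0.002,0.001,0]],[0,[0.33,4.3,-0.15],[-0.002,0.001,0]]]'; python3 - <<'E'
from tg import *
o,c=state();print(rel(c),o["ft_force"],o["moment"],o["width"]); 
for k in["top","side","wrist"]:
    d=ctrl.get_image(k); np.savez(f"{k}5.npz",**d)
p,R=c
from ov import overlay
overlay("top5",p,R,M,250,145,65,65,6,"pics/o3.png");overlay("side5",p,R,M,325,170,65,60,6,"pics/o4.png")
cv2.imwrite("pics/w5.png",load("wrist5")["color"][:,:,::-1])
E
```

```text
t: 7.05
ee_pos: [610.4, 43.1, 147.3]
orientation: [-0.734, 1.49, -0.869]
ft_force: [-0.6, -0.3, 0.2]
width: 60.1
(array([ 0.  ,  5.85, -0.4 ]), array([-0.0015,  0.1008,  0.0007])) [-0.62577164 -0.30790591  0.21514617] [-0.30035559 -0.02793392 -0.01570334] 60.085066294503605
```

View pics/o3.png

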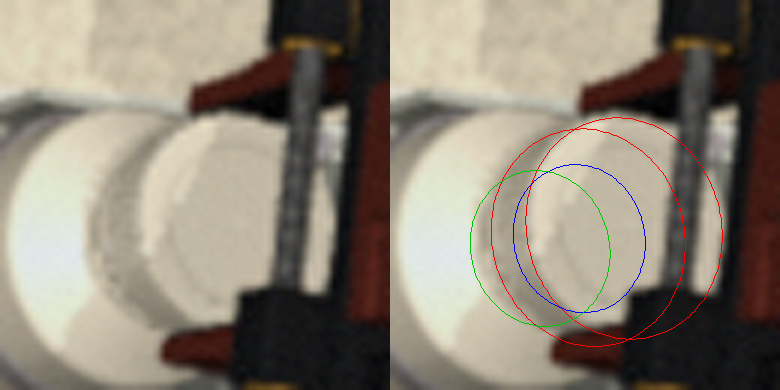

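View pics/o4.png

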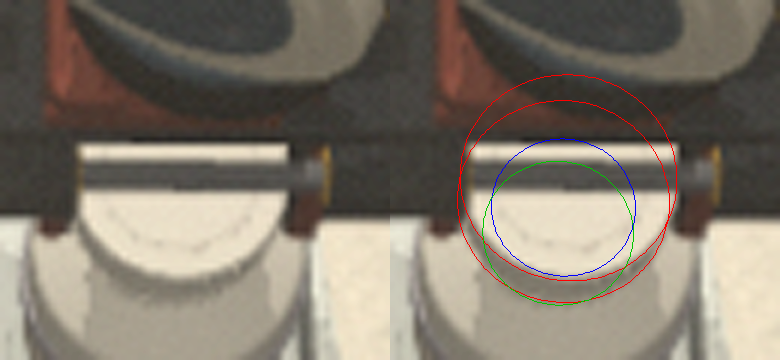

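View pics/w5.png

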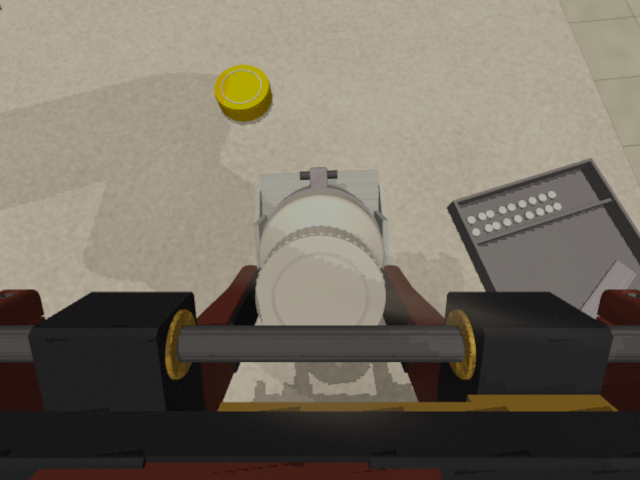

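```bash
python3 -m jog '[[0,[0,0.3,0.04],[0,0,0]],[0,[0,0.6,0.04],[0,0,0]],[0,[0,0.8,0.04],[0,0,0]],[0,[0,0.8,0.04],[0,0,0]]]'; python3 - <<'E'
from tg import *
o,c=state();print(rel(c),o["ft_force"],o["moment"],o["width"], Rjar(.1).T@o["ft_force"]); 
E
```

```text
t: 7.6
ee_pos: [610.9, 47.2, 140.2]
orientation: [-0.734, 1.491, -0.869]
ft_force: [-0.9, -0.9, -0.3]
width: 60.2
(array([ 0.19, -2.38, -0.22]), array([-0.0016,  0.1011,  0.0007])) [-0.92466036 -0.88133878 -0.29872733] [-0.27937379 -0.03343707  0.02126226] 60.223718502550355 [ 0.99470041 -0.24119837 -0.82060178]
```

```bash
python3 -m jog '[[0,[-0.02,0.1,0.02],[0,0,0]],[0,[-0.02,0.2,0.02],[0,0,0]],[0,[-0.02,0.2,0.02],[0,0,0]]]'; cat > st.py <<'E'
from tg import *
o,c=state();Rj=Rjar()
f=Rj.T@o["ft_force"];m=Rj.T@o["moment"]
print("t",round(o["t"],2),"rel",*rel(c),"f(e,-n,z)",np.round(f,1),"m",np.round(m,2),"w",round(o["width"],1),"q6",round(o["qpos"][5],3))
E
python3 st.py
```

```text
t: 7.9
ee_pos: [611.2, 47.9, 139.5]
orientation: [-0.734, 1.49, -0.869]
ft_force: [-4.8, -4.8, 7.5]
width: 59.6
t 7.9 rel [ 0.01 -3.31  0.02] [-0.0014  0.1005  0.0005] f(e,-n,z) [ 0.2 -9.1 -4.4] m [-0.7 -0.1 -0.3] w 59.6 q6 -0.498
```

```bash
python3 -m jog '[[0,[0,-0.04,-0.02],[0,0,0]],[0,[0,-0.09,-0.02],[0,-0.14,0]],[0,[0,-0.09,-0.02],[0,-0.14,0]]]'; python3 st.py
```

```text
t: 8.2
ee_pos: [611.1, 47.8, 139.7]
orientation: [-0.779, 1.365, -0.801]
ft_force: [0.6, -0.4, -0.6]
width: 60.1
t 8.2 rel [-0.02 -3.18 -0.05] [-0.001  -0.0403  0.0007] f(e,-n,z) [0.7 0.3 0.6] m [ 0.04 -0.04 -0.31] w 60.1 q6 -0.639
```

```bash
python3 -m jog '[[0,[0,0.05,0],[0,0,0]],[0,[0,0.05,0],[0,0,0]]]'; python3 st.py
```

```text
t: 8.4
ee_pos: [611.0, 48.2, 138.9]
orientation: [-0.778, 1.369, -0.803]
ft_force: [0.7, -0.8, -0.1]
width: 59.9
t 8.4 rel [ 0.03 -4.01 -0.19] [-0.0015 -0.0363  0.0007] f(e,-n,z) [ 0.7 -0.3  0.7] m [ 0.06 -0.05 -0.29] w 59.9 q6 -0.636
```

```bash
python3 -m jog '[[0,[0,0.1,0],[0,0,0]],[0,[0,0.1,0],[0,0,0]]]'; python3 st.py; python3 -m jog '[[0,[0,0.08,0],[0,0,0]],[0,[0,0.08,0],[0,0,0]]]'; python3 st.py
```

```text
t: 8.6
ee_pos: [611.0, 48.8, 138.1]
orientation: [-0.778, 1.367, -0.802]
ft_force: [0.7, 0.4, -0.3]
width: 59.8
t 8.6 rel [ 0.01 -5.02 -0.2 ] [-0.0015 -0.0379  0.0008] f(e,-n,z) [-0.2  0.5  0.7] m [ 0.06 -0.06 -0.3 ] w 59.8 q6 -0.638
t: 8.8
ee_pos: [611.1, 49.2, 137.4]
orientation: [-0.778, 1.367, -0.802]
ft_force: [0.3, -0.6, -0.2]
width: 60.2
t 8.8 rel [-0.   -5.76 -0.18] [-0.0014 -0.0385  0.0008] f(e,-n,z) [ 0.6 -0.2  0.3] m [ 0.14 -0.02 -0.33] w 60.2 q6 -0.639
```

```bash
python3 -m jog '[[0,[0,0.1,0],[0,0,0]],[0,[0,0.1,0],[0,0,0]]]'; python3 st.py; python3 -m jog '[[0,[0,0.1,0],[0,0,0]],[0,[0,0.1,0],[0,0,0]]]'; python3 st.py
```

```text
t: 9.0
ee_pos: [611.1, 49.7, 136.6]
orientation: [-0.779, 1.367, -0.802]
ft_force: [0.7, 0.2, -0.7]
width: 60.0
t 9.0 rel [ 0.   -6.69 -0.17] [-0.0014 -0.0387  0.0007] f(e,-n,z) [0.2 0.8 0.6] m [ 0.09 -0.01 -0.37] w 60.0 q6 -0.64
t: 9.2
ee_pos: [611.2, 50.1, 135.8]
orientation: [-0.778, 1.366, -0.802]
ft_force: [0.2, -0.4, -1.5]
width: 60.1
t 9.2 rel [ 0.03 -7.68 -0.17] [-0.0013 -0.0387  0.0007] f(e,-n,z) [1.1 1.1 0.1] m [ 0.11 -0.02 -0.33] w 60.1 q6 -0.64
```

```bash
python3 -m jog '[[0,[0,0.1,0],[0,0,0]],[0,[0,0.1,0],[0,0,0]]]'; python3 st.py
```

```text
t: 9.4
ee_pos: [611.2, 50.7, 134.9]
orientation: [-0.779, 1.367, -0.802]
ft_force: [0.3, 0.3, -1.0]
width: 60.1
t 9.4 rel [ 0.01 -8.71 -0.18] [-0.0014 -0.0387  0.0008] f(e,-n,z) [0.3 1.  0.2] m [ 0.11 -0.07 -0.42] w 60.1 q6 -0.641
```

```bash
python3 -m jog '[[0,[0,0.08,0],[0,0,0]],[0,[0,0.08,0],[0,0,0]]]'; python3 st.py; python3 -m jog '[[0,[0,0.06,0],[0,0,0]],[0,[0,0.06,0],[0,0,0]]]'; python3 st.py
```

```text
t: 9.6
ee_pos: [611.3, 50.8, 134.8]
orientation: [-0.779, 1.366, -0.802]
ft_force: [-1.1, -2.3, 4.4]
width: 59.9
t 9.6 rel [ 0.   -8.85 -0.11] [-0.0011 -0.0392  0.0007] f(e,-n,z) [-0.3 -5.  -0.9] m [-0.14 -0.1  -0.32] w 59.9 q6 -0.641
t: 9.8
ee_pos: [611.4, 50.8, 134.8]
orientation: [-0.778, 1.366, -0.802]
ft_force: [-4.6, -6.3, 8.4]
width: 60.2
t 9.8 rel [-0.   -8.92 -0.03] [-0.0008 -0.0394  0.0006] f(e,-n,z) [  1.  -10.6  -4.2] m [-0.5  -0.01 -0.28] w 60.2 q6 -0.642
```

```bash
python3 -m jog '[[0,[0,-0.4,0],[0,0,0]],[0,[0,-0.86,0],[0,0,0]],[0,[0,-0.86,0],[0,0.15,0]],[0,[0,-0.86,0],[0,0.3,0]],[0,[0,-0.86,0],[0,0.45,0]],[0,[0,-0.86,0],[0,0.6,0]],[0,[0,-0.86,0],[0,0.65,0]],[0,[0,-0.86,0],[0,0.65,0]]]'; python3 st.py
```

```text
t: 10.6
ee_pos: [610.8, 47.0, 141.2]
orientation: [-0.531, 1.937, -1.111]
ft_force: [-0.8, 0.8, -0.4]
width: 60.0
t 10.6 rel [-0.1  -1.46 -0.26] [-1.900e-03  6.115e-01  4.000e-04] f(e,-n,z) [-0.5  0.7 -0.8] m [-0.02  0.02 -0.31] w 60.0 q6 0.014
```

```bash
python3 -m jog '[[0,[0,0.15,0],[0,0,0]],[0,[0,0.25,0],[0,0,0]],[0,[0,0.25,0],[0,0,0]]]'; python3 st.py; python3 -m jog '[[0,[0,0.08,0],[0,0,0]],[0,[0,0.08,0],[0,0,0]]]'; python3 st.py
```

```text
t: 10.9
ee_pos: [611.0, 48.3, 139.0]
orientation: [-0.531, 1.936, -1.11]
ft_force: [0.6, -0.8, 0.3]
width: 59.9
t 10.9 rel [-0.03 -3.96 -0.23] [-1.700e-03  6.105e-01  3.000e-04] f(e,-n,z) [ 0.5 -0.6  0.6] m [-0.02 -0.01 -0.26] w 59.9 q6 0.011
t: 11.1
ee_pos: [611.1, 48.3, 138.9]
orientation: [-0.531, 1.936, -1.11]
ft_force: [-2.5, -3.9, 5.5]
width: 60.0
t 11.1 rel [-0.02 -4.06 -0.12] [-1.400e-03  6.104e-01  3.000e-04] f(e,-n,z) [ 0.4 -6.8 -2.2] m [-0.41  0.01 -0.3 ] w 60.0 q6 0.011
```

```bash
python3 -m jog '[[0,[0,-0.05,0],[0,-0.14,0]],[0,[0,-0.095,0],[0,-0.28,0]],[0,[0,-0.095,0],[0,-0.28,0]]]'; python3 st.py
```

```text
t: 11.4
ee_pos: [611.6, 47.7, 139.7]
orientation: [-0.649, 1.691, -0.98]
ft_force: [1.5, -2.3, 4.0]
width: 60.1
t 11.4 rel [ 0.08 -3.12  0.47] [0.     0.3294 0.0004] f(e,-n,z) [-0.2 -4.6  1.7] m [ 0.06 -0.1  -0.28] w 60.1 q6 -0.27
```

```bash
python3 -m jog '[[0,[0,-0.05,0],[0,-0.14,0]],[0,[0,-0.05,0],[0,-0.14,0]]]'; python3 st.py;  python3 -m jog '[[0,[0,-0.025,0],[0,-0.08,0]],[0,[0,-0.025,0],[0,-0.08,0]]]'; python3 st.py
```

```text
t: 11.6
ee_pos: [611.5, 47.6, 140.0]
orientation: [-0.701, 1.571, -0.914]
ft_force: [-0.1, -3.4, 4.6]
width: 59.7
t 11.6 rel [ 0.02 -2.76  0.39] [-0.0002  0.1926  0.0005] f(e,-n,z) [ 0.5 -5.8  0.1] m [ 0.1  -0.1  -0.27] w 59.7 q6 -0.406
t: 11.8
ee_pos: [611.4, 47.6, 140.1]
orientation: [-0.728, 1.503, -0.877]
ft_force: [-0.9, -3.7, 5.1]
width: 60.0
t 11.8 rel [-0.05 -2.69  0.23] [-0.0006  0.1151  0.0005] f(e,-n,z) [ 0.5 -6.3 -0.6] m [ 0.05 -0.1  -0.38] w 60.0 q6 -0.483
```

```bash
python3 -m jog '[[0,[0,-0.02,0],[0,-0.06,0]],[0,[0,-0.02,0],[0,-0.06,0]]]'; python3 st.py;  python3 -m jog '[[0,[0,-0.02,0],[0,-0.06,0]],[0,[0,-0.02,0],[0,-0.06,0]]]'; python3 st.py; python3 -m jog '[[0,[0,-0.02,0],[0,-0.06,0]],[0,[0,-0.02,0],[0,-0.06,0]]]'; python3 st.py
```

```text
t: 12.0
ee_pos: [611.0, 47.8, 140.0]
orientation: [-0.748, 1.45, -0.847]
ft_force: [0.5, -1.5, 2.9]
width: 60.0
t 12.0 rel [-0.14 -2.88 -0.12] [-0.0013  0.0554  0.0009] f(e,-n,z) [-0.3 -3.2  0.6] m [ 0.14 -0.08 -0.2 ] w 60.0 q6 -0.543
t: 12.2
ee_pos: [610.8, 47.7, 139.7]
orientation: [-0.768, 1.397, -0.818]
ft_force: [1.2, -0.4, 0.1]
width: 59.7
t 12.2 rel [ 0.08 -3.04 -0.4 ] [-0.0018 -0.0048  0.0007] f(e,-n,z) [ 0.3 -0.2  1.2] m [ 0.26 -0.06 -0.35] w 59.7 q6 -0.604
t: 12.4
ee_pos: [610.7, 47.6, 139.9]
orientation: [-0.787, 1.343, -0.789]
ft_force: [0.8, -0.5, -0.6]
width: 60.1
t 12.4 rel [ 0.12 -2.84 -0.41] [-0.0019 -0.0652  0.0007] f(e,-n,z) [0.7 0.3 0.8] m [ 0.15 -0.01 -0.39] w 60.1 q6 -0.664
```

```bash
python3 -m jog '[[0,[0,0.2,0.02],[0,0,0]],[0,[0,0.4,0.02],[0,0,0]],[0,[0,0.55,0.02],[0,0,0]],[0,[0,0.6,0.02],[0,0,0]],[0,[0,0.6,0.02],[0,0,0]]]'; python3 st.py
```

```text
t: 12.9
ee_pos: [611.3, 50.7, 135.1]
orientation: [-0.788, 1.34, -0.787]
ft_force: [-0.8, -0.3, -0.5]
width: 60.0
t 12.9 rel [-0.03 -8.57 -0.12] [-0.0017 -0.0683  0.0009] f(e,-n,z) [ 0.5  0.3 -0.8] m [ 0.08 -0.05 -0.33] w 60.0 q6 -0.67
```

```bash
python3 -m jog '[[0,[0,0.05,0],[0,0,0]],[0,[0,0.05,0],[0,0,0]]]'; python3 st.py
```

```text
t: 13.1
ee_pos: [611.4, 50.7, 135.0]
orientation: [-0.788, 1.34, -0.787]
ft_force: [-1.4, -1.7, 1.6]
width: 60.0
t 13.1 rel [-0.05 -8.68  0.02] [-0.0013 -0.0688  0.0008] f(e,-n,z) [ 0.7 -2.3 -1.3] m [-0.02 -0.04 -0.32] w 60.0 q6 -0.671
```

```bash
python3 -m jog '[[0,[0,0.045,0],[0,0.14,0]],[0,[0,0.09,0],[0,0.28,0]],[0,[0,0.135,0],[0,0.42,0]],[0,[0,0.135,0],[0,0.42,0]]]'; python3 st.py
```

```text
t: 13.5
ee_pos: [611.6, 51.5, 133.8]
orientation: [-0.641, 1.712, -0.99]
ft_force: [-0.7, -1.5, 1.6]
width: 60.0
t 13.5 rel [ -0.04 -10.12   0.19] [-0.0011  0.3524  0.0004] f(e,-n,z) [ 0.4 -2.2 -0.7] m [-0.01  0.03 -0.42] w 60.0 q6 -0.25
```

```bash
python3 -m jog '[[0,[0,0.047,0],[0,0.14,0]],[0,[0,0.094,0],[0,0.28,0]],[0,[0,0.14,0],[0,0.42,0]],[0,[0,0.187,0],[0,0.56,0]],[0,[0,0.234,0],[0,0.7,0]],[0,[0,0.234,0],[0,0.7,0]]]'; python3 st.py
```

```text
t: 14.1
ee_pos: [611.7, 52.7, 131.8]
orientation: [-0.302, 2.307, -1.308]
ft_force: [-1.2, -1.5, 3.0]
width: 60.1
t 14.1 rel [ -0.06 -12.42   0.14] [-1.4000e-03  1.0489e+00  1.0000e-04] f(e,-n,z) [-0.3 -3.4 -1.1] m [-0.11  0.04 -0.39] w 60.1 q6 0.445
```

```bash
python3 -m jog '[[0,[0,0.047,0],[0,0.14,0]],[0,[0,0.094,0],[0,0.28,0]],[0,[0,0.14,0],[0,0.42,0]],[0,[0,0.187,0],[0,0.56,0]],[0,[0,0.234,0],[0,0.7,0]],[0,[0,0.28,0],[0,0.84,0]],[0,[0,0.28,0],[0,0.84,0]]]'; python3 st.py
```

```text
t: 14.8
ee_pos: [611.4, 54.3, 129.4]
orientation: [-0.271, -2.51, 1.396]
ft_force: [-1.4, -0.9, 3.2]
width: 59.9
t 14.8 rel [ -0.17 -15.3   -0.25] [-2.4000e-03  1.8869e+00 -1.1000e-03] f(e,-n,z) [-0.9 -3.3 -1.3] m [-0.36  0.04 -0.06] w 59.9 q6 1.281
```

```bash
python3 -m jog '[[0,[0,0.047,0],[0,0.14,0]],[0,[0,0.094,0],[0,0.28,0]],[0,[0,0.14,0],[0,0.42,0]],[0,[0,0.14,0],[0,0.42,0]]]'; python3 st.py
```

```text
t: 15.2
ee_pos: [611.6, 55.4, 128.1]
orientation: [-0.506, -2.165, 1.191]
ft_force: [0.2, 2.0, 1.3]
width: 60.2
t 15.2 rel [ -0.4  -16.99  -0.14] [-2.5000e-03  2.3056e+00 -1.2000e-03] f(e,-n,z) [-2.4 -0.1  0.2] m [-0.06  0.04  0.21] w 60.2 q6 1.699
```

```bash
python3 -m jog '[[0,[0,0.035,0],[0,0.1,0]],[0,[0,0.05,0],[0,0.16,0]],[0,[0,0.05,0],[0,0.16,0]]]'; python3 st.py;  python3 -m jog '[[0,[0,0.03,0],[0,0.1,0]],[0,[0,0.03,0],[0,0.1,0]]]'; python3 st.py
```

```text
t: 15.5
ee_pos: [611.7, 55.5, 128.0]
orientation: [-0.58, -2.031, 1.113]
ft_force: [-1.0, 0.7, 3.9]
width: 60.0
t 15.5 rel [ -0.47 -17.11  -0.  ] [-2.4000e-03  2.4638e+00 -1.2000e-03] f(e,-n,z) [-2.6 -3.  -0.8] m [-0.18  0.02  0.34] w 60.0 q6 1.857
t: 15.7
ee_pos: [611.8, 55.6, 128.0]
orientation: [-0.625, -1.944, 1.062]
ft_force: [-2.4, 0.3, 7.2]
width: 59.9
t 15.7 rel [ -0.54 -17.16   0.12] [-2.4000e-03  2.5655e+00 -1.0000e-03] f(e,-n,z) [-4.  -6.  -2.2] m [-0.31  0.05  0.34] w 59.9 q6 1.959
```

```bash
python3 -m jog '[[0,[0,0,0],[0,0.1,0]],[0,[0,0,0],[0,0.1,0]]]'; python3 st.py;  python3 -m jog '[[0,[0,0,0],[0,0.1,0]],[0,[0,0,0],[0,0.1,0]]]'; python3 st.py
```

```text
t: 15.9
ee_pos: [611.8, 55.6, 128.1]
orientation: [-0.665, -1.857, 1.011]
ft_force: [-2.2, 0.7, 6.4]
width: 60.2
t 15.9 rel [ -0.58 -17.12   0.09] [-2.5000e-03  2.6655e+00 -1.1000e-03] f(e,-n,z) [-3.9 -5.2 -2. ] m [-0.35  0.09  0.43] w 60.2 q6 2.059
t: 16.1
ee_pos: [611.6, 55.9, 128.2]
orientation: [-0.702, -1.771, 0.961]
ft_force: [-3.8, 0.2, 7.9]
width: 60.0
t 16.1 rel [ -0.87 -17.16  -0.14] [-3.3000e-03  2.7649e+00 -2.1000e-03] f(e,-n,z) [-4.3 -6.8 -3.5] m [-0.54  0.1   0.57] w 60.0 q6 2.159
```

```bash
python3 - <<'E'
from tg import *
o,(p,R)=state()
for k in["top","side","wrist"]:
    d=ctrl.get_image(k); np.savez(f"{k}6.npz",**d)
from ov import overlay
overlay("top6",p,R,M,250,145,65,65,6,"pics/o5.png");overlay("side6",p,R,M,325,170,65,60,6,"pics/o6.png")
a=load("wrist6")["color"][160:360,200:440,::-1];cv2.imwrite("pics/w6.png",cv2.resize(a,None,fx=3,fy=3,interpolation=cv2.INTER_CUBIC))
E
```

```text
(no output)
```

View pics/o5.png

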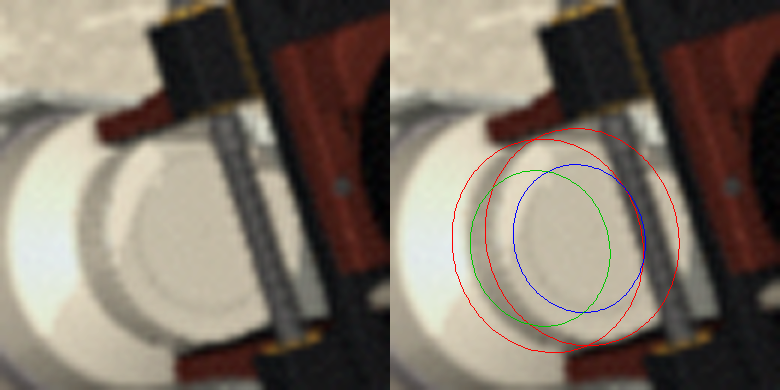

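View pics/w6.png

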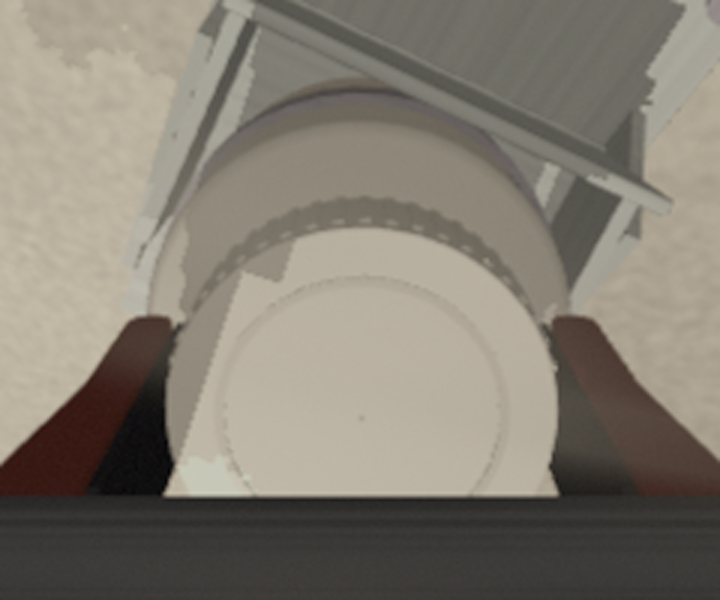

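```bash
cat > ht.py <<'E'
from tg import *
def ht(k,lo,hi):
    d=load(k);P=pts(d);q=P-M;Rj=Rjar();a=q@Rj; a[...,1]*=-1
    m=(a[...,1]>lo)&(a[...,1]<hi)&(np.hypot(a[...,0],a[...,2])<25)&(d["z_map"]>0)
    g=d["color"].astype(int); m&=(g.max(-1)-g.min(-1)<60)&(g.min(-1)>110)
    h=a[...,1][m];print(k,m.sum(),np.round(np.percentile(h,[10,25,50,75,90]),1))
    # edge extent of the disc
E
python3 - <<'E'
from ht import *
for k in("top5","side5","wrist5"): ht(k,10,45)
for k in("top6","side6","wrist6"): ht(k,-12,20)
E
```

```text
top5 478 [26.  26.9 27.9 28.9 30. ]
side5 323 [25.3 26.1 27.2 28.1 28.9]
wrist5 6991 [26.7 27.  27.4 27.8 28.2]
top6 524 [2.8 3.8 4.9 6.1 7.1]
side6 211 [2.1 2.7 3.8 4.7 5.3]
wrist6 6926 [3.2 3.6 4.  4.4 4.7]
```

```bash
cat >> st.py <<'E'
print("jt6",np.round(o["joint_torque"][5],3),"q6deg from drop",round(np.degrees(o["qpos"][5]+.57),1))
E
python3 st.py; python3 -m jog '[[0,[0.03,0,0],[0,0.1,0]],[0,[0.03,0,0],[0,0.1,0]]]'; python3 st.py
```

```text
t 16.25 rel [ -0.87 -17.14  -0.14] [-3.4000e-03  2.7631e+00 -1.9000e-03] f(e,-n,z) [-4.7 -5.8 -2. ] m [-0.54  0.17  0.54] w 60.2 q6 2.156
jt6 -0.19 q6deg from drop 156.2
t: 16.45
ee_pos: [611.9, 55.1, 127.7]
orientation: [-0.74, -1.683, 0.912]
ft_force: [-1.6, -4.4, 3.7]
width: 59.7
t 16.45 rel [ -0.03 -17.17   0.18] [ 3.0000e-04  2.8645e+00 -1.1000e-03] f(e,-n,z) [ 1.8 -5.5 -1.4] m [-0.26 -0.2  -0.38] w 59.7 q6 2.259
jt6 0.965 q6deg from drop 162.1
```

```bash
python3 -m jog '[[0,[0,0,0],[0,0.06,0]],[0,[0,0,0],[0,0.06,0]],[0,[0,0,0],[0,0.06,0]]]'; python3 st.py;  python3 -m jog '[[0,[0,0,0],[0,0.06,0]],[0,[0,0,0],[0,0.06,0]],[0,[0,0,0],[0,0.06,0]]]'; python3 st.py
```

```text
t: 16.75
ee_pos: [611.9, 55.1, 127.7]
orientation: [-0.76, -1.63, 0.881]
ft_force: [-2.0, -5.2, 5.2]
width: 59.8
t 16.75 rel [  0.02 -17.23   0.19] [-3.0000e-04  2.9253e+00 -1.0000e-03] f(e,-n,z) [ 1.7 -7.2 -1.7] m [-0.3  -0.49 -0.47] w 59.8 q6 2.319
jt6 0.444 q6deg from drop 165.5
t: 17.05
ee_pos: [612.0, 55.2, 127.7]
orientation: [-0.78, -1.577, 0.849]
ft_force: [-1.0, -5.4, 4.9]
width: 59.9
t 17.05 rel [-1.000e-02 -1.726e+01  2.300e-01] [-6.0000e-04  2.9866e+00 -7.0000e-04] f(e,-n,z) [ 2.1 -7.  -0.7] m [-0.24 -0.26 -0.5 ] w 59.9 q6 2.38
jt6 0.232 q6deg from drop 169.0
```

```bash
for i in 1; do python3 -m jog '[[0,[0,0,0],[0,0.05,0]]]'; python3 st.py;  python3 -m jog '[[0,[0,0,0],[0,0.05,0]]]'; python3 st.py; python3 -m jog '[[0,[0,0,0],[0,0,0]]]'; python3 st.py; done
```

```text
t: 17.15
ee_pos: [611.9, 55.4, 127.7]
orientation: [-0.795, -1.533, 0.824]
ft_force: [-0.4, -5.0, 3.3]
width: 60.0
t 17.15 rel [ -0.27 -17.35   0.16] [-1.0000e-03  3.0357e+00 -1.3000e-03] f(e,-n,z) [ 2.6 -5.5 -0.2] m [-0.12 -1.28 -0.47] w 60.0 q6 2.429
jt6 0.157 q6deg from drop 171.8
t: 17.25
ee_pos: [611.9, 55.5, 127.7]
orientation: [-0.81, -1.488, 0.799]
ft_force: [-1.8, -1.8, 5.6]
width: 59.8
t 17.25 rel [ -0.32 -17.35   0.19] [-7.000e-04  3.086e+00 -1.500e-03] f(e,-n,z) [-1.4 -5.8 -1.6] m [-0.15 -1.43  0.23] w 59.8 q6 2.48
jt6 0.679 q6deg from drop 174.7
t: 17.35
ee_pos: [611.9, 55.5, 127.7]
orientation: [-0.81, -1.488, 0.799]
ft_force: [0.2, -3.6, 4.4]
width: 59.6
t 17.35 rel [ -0.28 -17.38   0.2 ] [-7.0000e-04  3.0867e+00 -1.3000e-03] f(e,-n,z) [ 0.8 -5.6  0.4] m [-0.17 -0.7  -0.36] w 59.6 q6 2.48
jt6 1.112 q6deg from drop 174.8
```

```bash
python3 -m jog '[[1,[0,0,0],[0,0,0]],[1,[0,0,0],[0,0,0]],[1,[0,-0.03,0],[0,-0.14,0]],[1,[0,-0.03,0],[0,-0.28,0]],[1,[0,-0.03,0],[0,-0.42,0]],[1,[0,-0.03,0],[0,-0.56,0]],[1,[0,-0.03,0],[0,-0.7,0]],[1,[0,-0.03,0],[0,-0.7,0]]]'; python3 st.py; python3 - <<'E'
from ht import *
for k in["top","side","wrist"]:
    d=ctrl.get_image(k); np.savez(f"{k}7.npz",**d); ht(k+"7",-12,20)
a=load("wrist7")["color"][160:360,200:440,::-1];cv2.imwrite("pics/w7.png",cv2.resize(a,None,fx=3,fy=3,interpolation=cv2.INTER_CUBIC))
E
```

```text
t: 18.15
ee_pos: [611.3, 55.8, 127.4]
orientation: [-0.546, -2.094, 1.15]
ft_force: [0.1, 0.3, -0.0]
width: 87.7
t 18.15 rel [ -0.43 -17.83  -0.45] [-2.6000e-03  2.3896e+00 -1.9000e-03] f(e,-n,z) [-0.3  0.2  0.1] m [ 0.01  0.02 -0.17] w 87.7 q6 1.783
jt6 -1.525 q6deg from drop 134.8
top7 465 [3.  4.  5.  6.1 7. ]
side7 195 [2.1 3.  4.  4.8 5.6]
wrist7 6749 [3.2 3.6 4.  4.4 4.8]
```

View pics/w7.png

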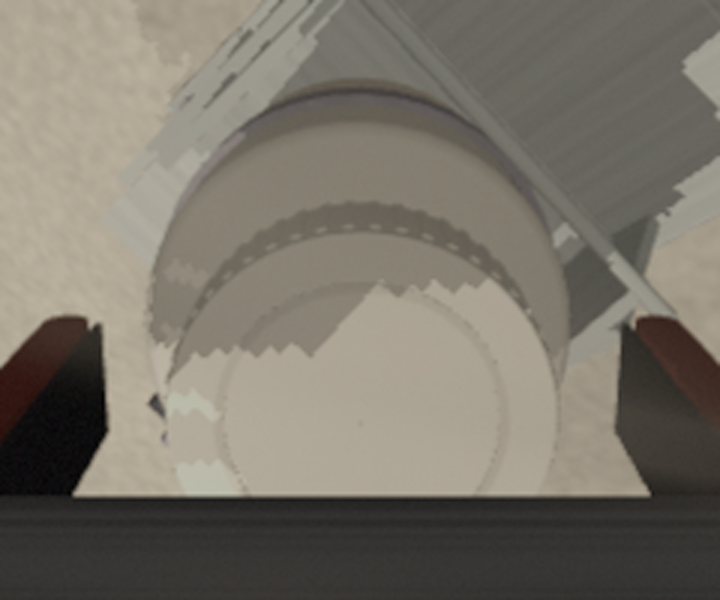

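```bash
python3 -m jog '[[1,[0,-0.05,0.03],[0,0,0]],[0,[0,-0.05,0.03],[0,0,0]],[0,[0,-0.05,0.03],[0,0,0]],[0,[0,-0.05,0.03],[0,0,0]],[0,[0,-0.05,0.03],[0,0,0]],[0,[0,-0.05,0.03],[0,0,0]]]'; python3 st.py; python3 -m jog '[[0,[0,0,0],[0,0.06,0]],[0,[0,0,0],[0,0.06,0]]]'; python3 st.py; python3 -m jog '[[0,[0,0,0],[0,0.06,0]],[0,[0,0,0],[0,0.06,0]]]'; python3 st.py
```

```text
t: 18.9
ee_pos: [611.5, 55.1, 128.2]
orientation: [-0.548, -2.093, 1.15]
ft_force: [1.0, 0.9, -1.2]
width: 59.6
t 18.9 rel [ -0.24 -16.77  -0.18] [-1.6000e-03  2.3911e+00 -1.0000e-03] f(e,-n,z) [-0.1  1.5  0.9] m [ 0.06 -0.07 -0.06] w 59.6 q6 1.785
jt6 0.033 q6deg from drop 134.9
t: 19.1
ee_pos: [611.6, 55.1, 128.3]
orientation: [-0.575, -2.042, 1.121]
ft_force: [0.1, -0.5, 0.0]
width: 59.7
t 19.1 rel [ -0.25 -16.67  -0.14] [-1.10e-03  2.45e+00 -1.40e-03] f(e,-n,z) [ 0.4 -0.3  0.2] m [ 0.02 -0.62 -0.05] w 59.7 q6 1.844
jt6 1.145 q6deg from drop 138.3
t: 19.3
ee_pos: [611.6, 54.9, 128.3]
orientation: [-0.602, -1.991, 1.091]
ft_force: [0.1, -0.0, 1.2]
width: 59.8
t 19.3 rel [ -0.14 -16.61  -0.06] [-9.0000e-04  2.5099e+00 -1.0000e-03] f(e,-n,z) [-0.6 -1.   0.1] m [ 0.09 -0.45 -0.11] w 59.8 q6 1.904
jt6 0.932 q6deg from drop 141.7
```

```bash
python3 -m jog '[[0,[0,0,0],[0,0.1,0]],[0,[0,0,0],[0,0.1,0]]]'; python3 st.py; python3 -m jog '[[0,[0,0,0],[0,0.1,0]],[0,[0,0,0],[0,0.1,0]]]'; python3 st.py
```

```text
t: 19.5
ee_pos: [611.7, 55.0, 128.4]
orientation: [-0.644, -1.905, 1.04]
ft_force: [0.4, -1.0, 2.3]
width: 59.9
t 19.5 rel [ -0.25 -16.56  -0.03] [-1.4000e-03  2.6101e+00 -8.0000e-04] f(e,-n,z) [-0.3 -2.4  0.5] m [ 0.01 -0.08  0.02] w 59.9 q6 2.004
jt6 1.005 q6deg from drop 147.5
t: 19.7
ee_pos: [611.6, 55.0, 128.4]
orientation: [-0.683, -1.82, 0.99]
ft_force: [0.1, -0.6, 3.5]
width: 59.7
t 19.7 rel [ -0.3  -16.51  -0.05] [-1.4000e-03  2.7084e+00 -9.0000e-04] f(e,-n,z) [-1.3 -3.3  0.3] m [ 0.05 -0.35  0.11] w 59.7 q6 2.102
jt6 1.292 q6deg from drop 153.1
```

```bash
cat > wi.py <<'E'
import sys
from tg import *
d=ctrl.get_image("wrist");np.savez(sys.argv[1]+".npz",**d)
E
python3 wi.py wa; python3 -m jog '[[0,[0,0,0],[0,0.03,0]],[0,[0,0,0],[0,0.03,0]]]'; python3 st.py; python3 wi.py wb; python3 -m jog '[[0,[0,0,0],[0,0.03,0]],[0,[0,0,0],[0,0.03,0]]]'; python3 st.py;  python3 wi.py wc
python3 - <<'E'
from h import *
r=[cv2.resize(load(k)["color"][215:260,260:385,::-1],None,fx=6,fy=6,interpolation=cv2.INTER_CUBIC)[:200] for k in("wa","wb","wc")]
cv2.imwrite("pics/wabc.png",cv2.convertScaleAbs(np.vstack(r),alpha=1.3))
E
```

```text
t: 19.95
ee_pos: [611.7, 54.9, 128.4]
orientation: [-0.694, -1.795, 0.976]
ft_force: [0.8, -0.2, 3.5]
width: 59.9
t 19.95 rel [-1.500e-01 -1.652e+01  1.000e-02] [-8.0000e-04  2.7366e+00 -1.0000e-03] f(e,-n,z) [-1.6 -3.1  1. ] m [ 0.11 -1.19  0.06] w 59.9 q6 2.13
jt6 1.434 q6deg from drop 154.7
t: 20.2
ee_pos: [611.7, 55.0, 128.4]
orientation: [-0.705, -1.768, 0.96]
ft_force: [0.0, -0.4, 4.7]
width: 59.6
t 20.2 rel [-2.200e-01 -1.652e+01 -1.000e-02] [-1.3000e-03  2.7688e+00 -9.0000e-04] f(e,-n,z) [-2.1 -4.2  0.2] m [ 0.09 -0.97  0.16] w 59.6 q6 2.162
jt6 1.203 q6deg from drop 156.6
```

View pics/wabc.png

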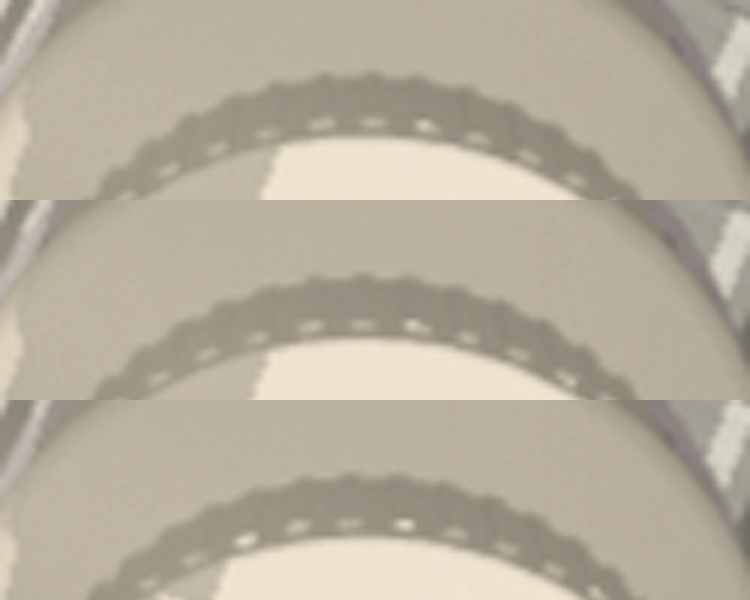

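The rib marks stay still in the world while the fingers slip around them at about 1 N m, so the cap is tight. Next I release and retreat.

```bash
python3 -m jog '[[1,[0,0,0],[0,0,0]],[1,[0,0,0],[0,0,0]],[1,[0,0,0],[0,0,0]],[1,[0,-3,0],[0,0,0]],[1,[0,-7,0],[0,0,0]],[1,[0,-11,0],[0,0,0]],[1,[0,-13,0],[0,0,0]],[1,[0,-13,0],[0,0,0]]]'; python3 st.py; python3 - <<'E'
from ht import *
for k in["top","side"]:
    d=ctrl.get_image(k); np.savez(f"{k}8.npz",**d); ht(k+"8",-12,20)
cv2.imwrite("pics/s8.png",load("side8")["color"][:,:,::-1]); 
x=[cv2.resize(load(k)["color"][y:y+80,x0:x0+80,::-1],(390,390),interpolation=cv2.INTER_CUBIC) for k,x0,y in(("top8",235,145),("side8",315,170))]
cv2.imwrite("pics/c8.png",np.hstack(x))
E
```

```text
t: 21.05
ee_pos: [607.8, -14.4, 241.3]
orientation: [-0.711, -1.768, 0.958]
ft_force: [0.3, -0.8, 0.2]
width: 87.7
t 21.05 rel [  0.12 116.03   1.37] [1.7000e-03 2.7704e+00 4.8000e-03] f(e,-n,z) [ 0.6 -0.6  0.3] m [ 0.02  0.03 -0.09] w 87.7 q6 2.225
jt6 0.066 q6deg from drop 160.2
top8 630 [3.  3.9 5.  6.  6.9]
side8 643 [1.9 2.9 3.9 5.  5.8]
```

View pics/c8.png

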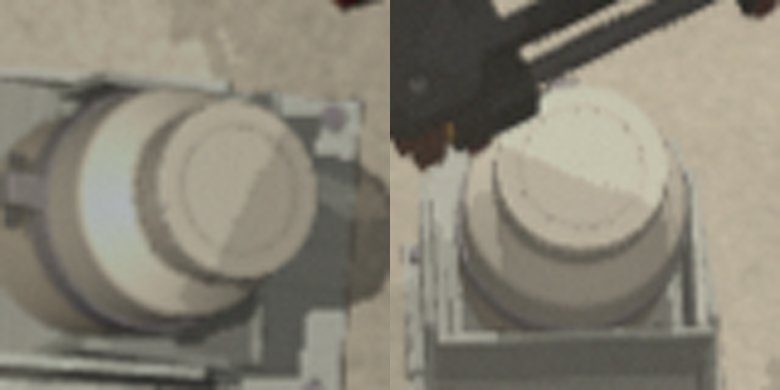

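View pics/s8.png

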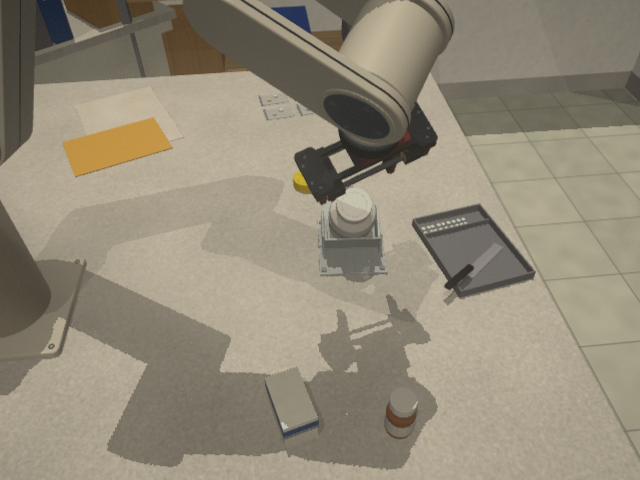

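The cap sits square on the jar (side view around (352,205)). The carton at (291,402) and the vial at (401,413) are where they started. Handing in.

```bash
python3 -m jog '[[1,[0,0,0],[0,0,0]],[1,[0,0,0],[0,0,0]]]'; python3 -c "
from workcell import ctrl
print(ctrl.close_job())"
```

```text
t: 21.35
ee_pos: [605.6, -11.9, 237.3]
orientation: [-0.703, -1.764, 0.959]
ft_force: [-1.5, 1.3, 0.7]
width: 87.8
the job is handed in; nothing more can be done
None
```

The jar is closed with the white cap, screwed down and tight. I handed the job in at about 21 s, with the gripper open and clear of everything.

**What I did:** I gripped the white cap and set it square on the neck. I turned it backwards until the contact force vanished at the end of the ramp, then followed the drop of about 6 mm. From there I screwed it forwards along the 21 mm pitch until it stopped going down, and tightened it.

**One repeat:** on the first try the cap dropped after only about 8° of backward turn. I lifted it, turned it forwards clear of the thread, set it down again and repeated the backward turn. The second time the climb and the drop were both clear.

**Last checks that agreed:**
- **Tightness:** a second grip met about 0.6 N m within 3° of turning. The fingers then slipped round the cap at about 1 N m while its ribs stayed still.
- **Seating:** after release the cap sits square and stayed in place. The carton and bottle look untouched.

**Last checks that disagreed:**
- **Height:** the camera depth and the arm put the cap about 1–1.5 mm higher than the nominal home position. The same offset showed at the drop-in height, so I put it down to calibration.
- **Torque:** the readings jumped between about 0.1 and 1.4 N m while the fingers slipped.
- **Angle:** the fingers turned about 175° past the drop, more than the 140–170° given. I think the extra was finger slip.

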